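# Pull apart the jammed stacking bins and lock them in their tray

## Robot

A 6-joint arm with a two-finger parallel gripper is mounted at the origin on a cart in front of the work surface, level with it; the furniture and walls round the work are solid. World frame = base frame: x ahead of the robot, y to its left, z up, the work surface at z = 0. Lengths are in mm, angles in rad, forces in N, time in s.
With the tool pointing down it reaches from about 350 to 775 mm from the base axis. Payload 5.5 kg.
Tool frame: the origin (TCP) lies midway between the tips of the shut fingers; the grasp point (between the pads) lies 19 mm behind it; z points along the fingers, y is the line along which they close (so a half turn about z gives the same grasp; the last joint's range is limited). The gripper opens to 85 mm and grips with 20 to 120 N. Pads are 22 mm wide; open, the fingers measure 114 mm over their backs; the gripper's body (76 mm by 85 mm) begins 54 mm behind the grasp point. The pads swing forward as they close: fully open they stand 13 mm farther back than shut.
Start: joints at [-1.316, 0.313, 0.046, 1.304, 0, 1.431], TCP at [221.158, -530.812, 231.323] pointing down, gripper open.
Joint ranges: [-2.76, 2.76], [-0.86, 1.69], [-1.03, 1.26], [-2.2, 2.34], [-1.47, 1.5], [-3.14, 3.14]. Speed limits (rad/s): [2.57, 2.57, 3.14, 3.14, 3.14, 3.14].

## Interface

Orientations are given as a unit quaternion [x, y, z, w].
In Python, from cell import arm gives the robot as it stands.
- The arm moves only by the shell command python3 -m crank 'ROWS' [OPENING] [FORCE]. ROWS is JSON, a list of rows, each a list of 2 entries, a list of its own where there are three numbers: the shift along the tool's x, y, z in m, then the turn about the tool's z in degrees. A call has 1 to 12 rows; each row is the pose to reach, as a shift and turn from the pose commanded when the call began, along the tool's axes at that moment; what a row does not reach only later rows make up. A row lasts 1/12 s, in which the tool goes at most 41.7 mm and 7.16 degrees, less where a joint would pass 70% of its speed; a pose out of reach is approached as far as the arm can. A call with a gripper value outside its range is refused whole. OPENING is the opening, from 0 (shut) to 1 (fully open), set as the call begins (- or left out, the last holds). The fingers move at their own pace and stop on an object; FORCE is the grip in N (left out, the last holds). Time passes only in rows, so rows that repeat a pose let the fingers close. It gives the time, the measured TCP pose, the force, the opening and the grip force at its end, in the units of the state.
- arm.observe(): the state, without advancing time (a new reading comes with each control period).
- arm.get_image(name): name is "scene" or "side" or "wrist"; returns the picture (480x640x3 uint8, red, green, blue); there is no depth.
- arm.camera_info(name): a dict with "fovy" (degrees; the focal length in pixels is half the picture's height over the tangent of half this angle, whatever the lens; pixels are square), "cx", "cy" (the principal point, pixels), "view" (4x4, takes a point from world to camera coordinates). Camera axes: x right, y up, looking along -z (the intrinsics and any distortion apply to the point x, -y, -z); pixel columns grow to the right and rows downward; lengths in mm; the calibration is good to about 2 mm. A picture is of the moment at which its call begins: read the wrist's pose just before it. camera_info takes no time and is no camera call; for the wrist camera it gives the pose at the moment of the call.
- arm.job_done(): hands the job in; it is judged then, once.
The state is a dict: "clock": time; "joints": joint angles; "joint_vel": joint speeds; "joint_efforts": joint torques, N m; "tcp_pos": TCP position; "ee_rot": TCP orientation; "wrist_force": force on the tool from outside, world axes, zero at the start; "moment": the same for the moment, N m; "opening": finger opening in mm; "finger_force": force on a finger pad.
Only numpy, scipy, OpenCV 4.12 (cv2) and the standard library are available. Lean on these libraries where they do the work, as an engineer would, in place of code of your own. Each camera call takes 0.05 s, during which the arm holds its last target. There are 200 camera calls.

## Task

Turn the lock in the middle of the plywood tray open until it clicks past its detent to its stop, then pull the two jammed nests of grey stacking bins apart and seat every bin upright, flat and square in a pocket of its own size in the tray, one bin to a pocket. When all are home, turn the lock back across until it clicks into its locked stop, and leave the tape measure and the wooden block where they are.

Things in the scene. Friction and masses are not known exactly. Their poses are not given: they have to be found in the camera images.
- large_1_center (a point): large grey open bin, 90 x 68 x 58 mm: body 32 mm high, walls 8 mm, on a foot 82 x 60, 26 mm high. Point: its centre, 29 mm up; x long, y short side. Outermost of its nest, 0.7 kg.
- large_2_center (a point): large grey open bin, 90 x 68 x 58 mm: body 32 mm high, walls 8 mm, on a foot 82 x 60, 26 mm high. Point: its centre, 29 mm up; x long, y short side. Outermost of its nest, 0.7 kg.
- medium_1_center (a point): medium grey open bin, 79 x 57 x 58 mm: body 32 mm high, walls 8 mm, on a foot 71 x 49, 26 mm high. Point: its centre, 29 mm up; x long, y short side. Starts with its foot plugged in large_1, shoulder on that rim (centres 32 mm apart), gripped by two sprung ribs at the foot's long sides: 2-4 N besides its weight frees it in the first 15 mm straight up (foot clear after 26). 0.4 kg.
- medium_2_center (a point): medium grey open bin, 79 x 57 x 58 mm: body 32 mm high, walls 8 mm, on a foot 71 x 49, 26 mm high. Point: its centre, 29 mm up; x long, y short side. Starts with its foot plugged in large_2, shoulder on that rim (centres 32 mm apart), gripped by two sprung ribs at the foot's long sides: 2-4 N besides its weight frees it in the first 15 mm straight up (foot clear after 26). 0.4 kg.
- small_1_center (a point): small grey open bin, 68 x 46 x 58 mm: body 32 mm high, walls 8 mm, on a foot 60 x 38, 26 mm high. Point: its centre, 29 mm up; x long, y short side. Starts with its foot plugged in medium_1, shoulder on that rim (centres 32 mm apart), gripped by two sprung ribs at the foot's long sides: 2-4 N besides its weight frees it in the first 15 mm straight up (foot clear after 26). 0.25 kg. May be absent.
- small_2_center (a point): small grey open bin, 68 x 46 x 58 mm: body 32 mm high, walls 8 mm, on a foot 60 x 38, 26 mm high. Point: its centre, 29 mm up; x long, y short side. Starts with its foot plugged in medium_2, shoulder on that rim (centres 32 mm apart), gripped by two sprung ribs at the foot's long sides: 2-4 N besides its weight frees it in the first 15 mm straight up (foot clear after 26). 0.25 kg. May be absent.
- tray_hole0 (a point): the near pocket (tray's -x side) for a large bin: centre of its mouth, level with the tray's top face, 15 mm above the bench; 86 x 64 mm (x by y), 10 mm deep, 2 mm play all round the foot. x = long side. A seated bin's centre is 19 mm above this point.
- tray_hole1 (a point): the far pocket (tray's +x side) for a large bin: centre of its mouth, level with the tray's top face, 15 mm above the bench; 86 x 64 mm (x by y), 10 mm deep, 2 mm play all round the foot. x = long side. A seated bin's centre is 19 mm above this point.
- tray_hole2 (a point): the near pocket (tray's -x side) for a medium bin: centre of its mouth, level with the tray's top face, 15 mm above the bench; 75 x 53 mm (x by y), 10 mm deep, 2 mm play all round the foot. x = long side. A seated bin's centre is 19 mm above this point.
- tray_hole3 (a point): the far pocket (tray's +x side) for a medium bin: centre of its mouth, level with the tray's top face, 15 mm above the bench; 75 x 53 mm (x by y), 10 mm deep, 2 mm play all round the foot. x = long side. A seated bin's centre is 19 mm above this point.
- tray_hole4 (a point): the near pocket (tray's -x side) for a small bin: centre of its mouth, level with the tray's top face, 15 mm above the bench; 64 x 42 mm (x by y), 10 mm deep, 2 mm play all round the foot. x = long side. A seated bin's centre is 19 mm above this point.
- tray_hole5 (a point): the far pocket (tray's +x side) for a small bin: centre of its mouth, level with the tray's top face, 15 mm above the bench; 64 x 42 mm (x by y), 10 mm deep, 2 mm play all round the foot. x = long side. A seated bin's centre is 19 mm above this point.
- lock (a joint): turn-button lock in the middle of the tray between large and medium pockets: 0 = open stop (keeper bar and grip along the tray's x), 1.4 = locked stop (across, over corners of the seated large and medium bins). Grows clockwise seen from above. A detent half-way (0.7) resists with about 0.1 N m; past it the button snaps on to within 0.06 of its stop.
- lock_grip (a point): middle of the button's finger grip, on its axis, 84.5 mm above the bench: a bar 40 mm long (this point's x), 12 mm wide (y), 23 mm high; turns with the button. Under it the keeper bar, 58 x 22 x 6 mm, underside 67 mm above the bench, 4 mm above the rims of seated bins.
- tape_measure_mid (a point): yellow tape measure 75 x 110 x 34 mm lying on the bench, a bystander: centre
- wood_block_mid (a point): wooden block 45 x 120 x 35 mm lying on the bench, a bystander: centre

How it is judged:
By the outcome, as a careful person would: the job done as asked, in the order asked, and still so for the second after the job is handed in, with the robot touching nothing.
Of small_1, small_2 only 1 to 2 are there at a start; the rules pass over those that are not, and their reading is None.
At some moment in a run one of large_1, large_2 may be knocked a few centimetres aside while the robot is not near it.
It also fails if it takes over 210 s, if anything falls off the work surface, if the arm or the gripper's body presses on something with over 40 N, if the wrist force passes 120 N, or if a joint passes its speed limit or range.

## Working session

There is one attempt and no reset: what is moved stays moved. The work goes in short steps, Python scripts to look and compute and a shell command to move; the robot and the scene stay as the last step left them, time stands still between calls to the robot, and variables do not carry over. Pictures are saved under pics/ and viewed, at most 14 in all, crops included, and the job is handed in when it is done.

```bash
ls; mkdir -p pics; python3 - <<'E'
from cell import arm
import cv2
for n in ("scene","side"):
    cv2.imwrite(f"pics/{n}0.png",arm.get_image(n)[:,:,::-1]); i=arm.camera_info(n); print(n,i)
print(arm.observe())
print(arm.camera_info("wrist"))
E
```

```text
pics
scene {'fovy': 46.45569232492279, 'cx': 317.44065225098257, 'cy': 240.40959212374545, 'view': array([[-8.25279306e-01, -5.64551503e-01,  1.39881454e-02,
         4.49996020e+02],
       [ 3.54606100e-01, -4.98778728e-01,  7.90869328e-01,
        -2.83617051e+02],
       [-4.39509478e-01,  6.57648372e-01,  6.11825169e-01,
        -1.41785190e+03],
       [ 0.00000000e+00,  0.00000000e+00,  0.00000000e+00,
         1.00000000e+00]])}
side {'fovy': 51.79758070883191, 'cx': 319.7213523412373, 'cy': 236.55195208358222, 'view': array([[ 9.72575071e-01, -2.32545198e-01, -4.52357367e-03,
        -5.57545332e+02],
       [ 1.17042728e-01,  4.72516436e-01,  8.73515436e-01,
        -1.42510246e+02],
       [-2.00994357e-01, -8.50088789e-01,  4.86775430e-01,
        -1.29077835e+03],
       [ 0.00000000e+00,  0.00000000e+00,  0.00000000e+00,
         1.00000000e+00]])}
{'clock': 0.1, 'joints': array([-1.31563814e+00,  3.13949661e-01,  4.51080126e-02,  1.30357493e+00,
       -6.59005725e-07,  1.43122244e+00]), 'joint_vel': array([-0.00063433,  0.00046695,  0.00135687,  0.0007631 ,  0.0010196
[... 211 characters left out ...]
0.4904693 ]), 'ee_rot': array([ 9.80586144e-01,  1.96087120e-01, -4.71218908e-05, -8.08755700e-04]), 'wrist_force': array([ 0.01436408, -0.24200296,  0.32439251]), 'moment': array([-0.02486177,  0.06902606, -0.00511702]), 'finger_force': 0.0, 'opening': 84.8576970818512}
{'fovy': 67.31528339798969, 'cx': 320.7765228185741, 'cy': 239.77362782205174, 'view': array([[ 3.84643056e-01, -9.23062666e-01, -2.24374272e-03,
        -5.74611304e+02],
       [ 8.73997677e-01,  3.64977338e-01, -3.20810852e-01,
         4.18603890e+01],
       [ 2.96947436e-01,  1.21436640e-01,  9.47140625e-01,
        -3.81288365e+02],
       [ 0.00000000e+00,  0.00000000e+00,  0.00000000e+00,
         1.00000000e+00]])}
```

View pics/scene0.png

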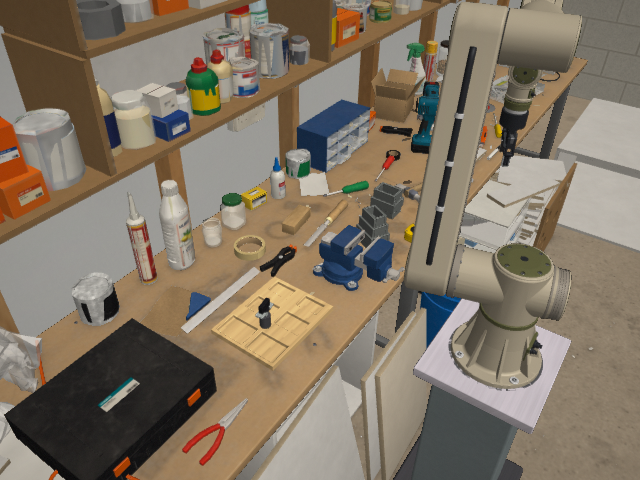

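View pics/side0.png

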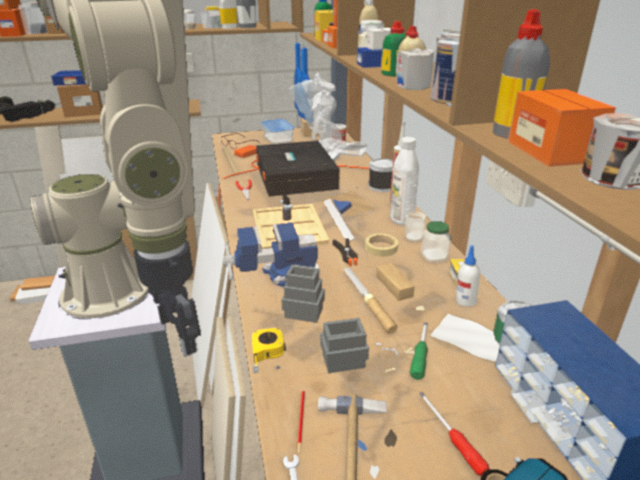

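The scene view shows the tray with its lock at about (264,318) and the nests at about (373,222) and (388,200). The side view shows a 3-bin nest at (303,292), a 2-bin nest at (345,345), and the vise between the nests and the tray.

```bash
cat > h.py <<'E'
from cell import arm
import numpy as np, cv2
from scipy.spatial.transform import Rotation as R
def ray(info,u,v):
    f=240/np.tan(np.radians(info["fovy"]/2)); V=np.array(info["view"])
    d=np.array([(u-info["cx"])/f,-(v-info["cy"])/f,-1]); Rm=V[:3,:3]
    return -Rm.T@V[:3,3], Rm.T@d
def at(info,u,v,z):
    o,d=ray(info,u,v); return o+d*(z-o[2])/d[2]
def px(info,P):
    f=240/np.tan(np.radians(info["fovy"]/2)); V=np.array(info["view"])
    c=V[:3,:3]@np.asarray(P,float)+V[:3,3]; return np.array([info["cx"]+f*c[0]/-c[2], info["cy"]-f*c[1]/-c[2]])
def state():
    s=arm.observe(); Rm=R.from_quat(s["ee_rot"]).as_matrix()
    return s,s["tcp_pos"],Rm
def go(x,y,z,yaw=None):
    """shift in tool axes (m) and turn (deg) to put TCP at x,y,z with the tool's x axis along world yaw (deg)"""
    s,p,Rm=state(); sh=Rm.T@(np.array([x,y,z])-p)/1000
    cur=np.degrees(np.arctan2(Rm[1,0],Rm[0,0])); out=[cur]
    t=None
    if yaw is not None: t=-((yaw-cur+90)%180-90)  # tool z down: + turn lowers world yaw
    print("shift",sh.round(4),"turn",None if t is None else round(t,1),"cur yaw",round(cur,1),"pos",p.round(1),"j6",s["joints"][5].round(2),"t",round(s["clock"],1))
def snap(name,file,box=None,k=1):
    i=arm.camera_info(name); im=arm.get_image(name)[:,:,::-1]
    if box: im=im[box[1]:box[3],box[0]:box[2]]
    cv2.imwrite("pics/"+file,cv2.resize(im,None,fx=k,fy=k,interpolation=cv2.INTER_CUBIC)); np.save("pics/"+file+".npy",i["view"]); return i
E
python3 - <<'E'
from h import *
sc=arm.camera_info("scene"); si=arm.camera_info("side")
for n,uvz in dict(lock=(264,303,96),trayL=(213,321,15),trayB=(273,278,15),trayR=(332,308,15),trayF=(268,365,15),vise=(340,285,0)).items(): print(n,at(sc,*uvz).round())
for n,uvz in dict(lock=(287,199,96),nest3top=(304,272,122),nest3bot=(303,315,5),nest2top=(344,328,90),nest2bot=(345,365,5),tape=(266,345,30),block=(395,281,35),vise=(275,275,0)).items(): print("side",n,at(si,*uvz).round())
im=cv2.imread("pics/side0.png")[255:385,240:380]; a=cv2.resize(im,None,fx=4,fy=4,interpolation=2)
cv2.imwrite("pics/c1.png",a)
E
```

```text
lock [524. 272.  96.]
trayL [646. 339.  15.]
trayB [622. 114.  15.]
trayR [417. 118.  15.]
trayF [437. 371.  15.]
vise [457.  14.   0.]
side lock [526. 244.  96.]
side nest3top [ 484. -218.  122.]
side nest3bot [ 478. -226.    5.]
side nest2top [ 531. -395.   90.]
side nest2bot [ 529. -413.    5.]
side tape [ 373. -340.   30.]
side block [ 727. -184.   35.]
side vise [440. -30.   0.]
```

View pics/c1.png

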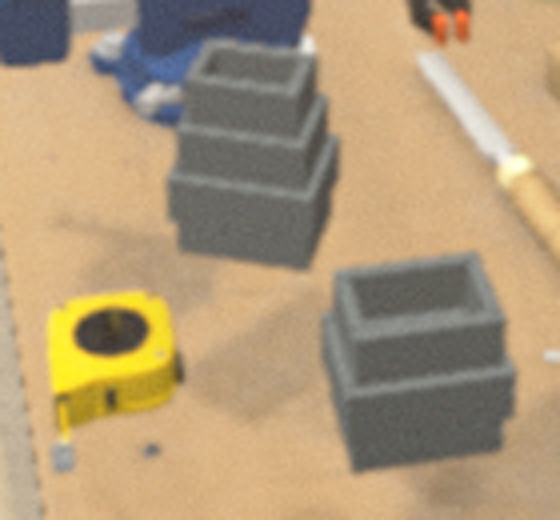

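The crop shows the 3-bin nest, with its small rim at about (250,65) in the crop, the 2-bin nest with its medium rim at about (420,290), and the tape measure to the left. I'll move above the nests for a closer wrist view.

```bash
python3 -m crank '[[[0.037,-0.0144,-0.016],3],[[0.074,-0.029,-0.032],6],[[0.111,-0.043,-0.049],9],[[0.148,-0.058,-0.065],12],[[0.185,-0.072,-0.081],15],[[0.222,-0.086,-0.097],18],[[0.259,-0.1,-0.114],21],[[0.296,-0.115,-0.13],22.6],[[0.296,-0.115,-0.13],22.6],[[0.296,-0.115,-0.13],22.6],[[0.296,-0.115,-0.13],22.6]]'
python3 - <<'E'
from h import *
i=snap("wrist","w1.png"); go(480,-220,300,0); print(ray(i,320,240)[0], i["view"][2][:3])
for P in [(480,-220,122),(530,-395,90)]: print(px(i,P))
E
```

```text
clock: 1.02
tcp_pos: [450.3, -310.6, 360.8]
ee_rot: [1.0, 0.001, -0.0, 0.0]
wrist_force: [0.1, 0.3, 0.2]
opening: 85.8
finger_force: 0.0
shift [ 0.0305 -0.0911  0.0604] turn 0.0 cur yaw 0.0 pos [ 449.6 -311.1  360.4] j6 2.39 t 1.1
[ 533.31691299 -310.97335312  503.4782398 ] [3.21957311e-01 5.22462948e-04 9.46754042e-01]
[234.06347724 170.64575922]
[398.00973339 120.60674274]
```

View pics/w1.png

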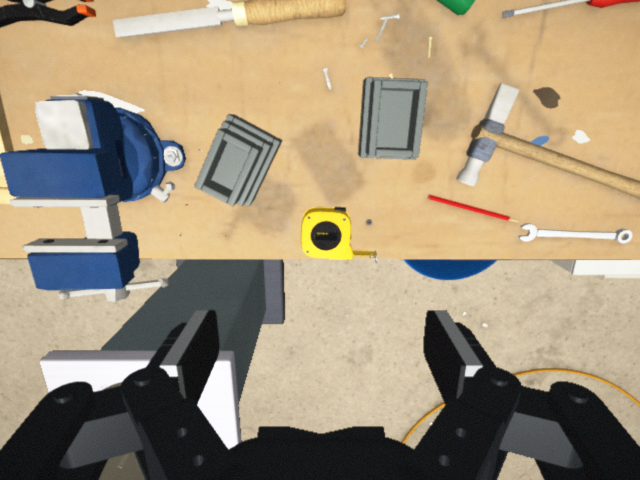

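The wrist view shows the 3-bin nest tilted at about (238,160), the 2-bin nest at about (396,118), the tape measure at (327,233), and the vise on the left. I'll enlarge the nests to read the corners.

```bash
python3 - <<'E'
import cv2
im=cv2.imread("pics/w1.png")[65:215,185:435]; cv2.imwrite("pics/w1c.png",cv2.resize(im,None,fx=3.2,fy=3.2,interpolation=2))
E
```

```text
(no output)
```

View pics/w1c.png

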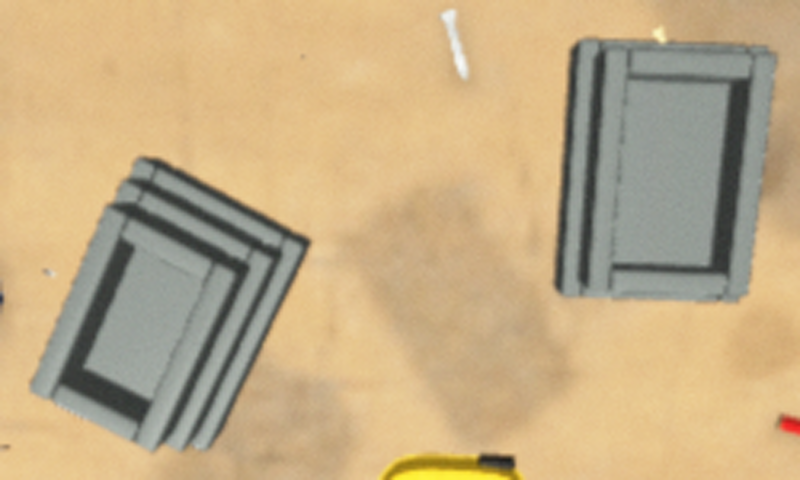

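```bash
python3 - <<'E'
from h import *
i=arm.camera_info("wrist"); i["view"]=np.load("pics/w1.png.npy")
for n,z,c in [("small",122,[(113,203),(243,268),(152,450),(33,388)]),("medium2",90,[(605,48),(775,52),(745,300),(585,296)]),("large1 TL,TR,BR",58,[(147,157),(309,240),(207,450)]),("large2",58,[(583,38),(560,295)])]:
    P=np.array([at(i,185+u/3.2,65+v/3.2,z) for u,v in c])[:,:2]
    print(n,P.round(1).tolist(),"c",P.mean(0).round(1))
    for a in range(len(P)):
        d=P[a]-P[(a+1)%len(P)]; print("  ",np.linalg.norm(d).round(1),(np.degrees(np.arctan2(d[1],d[0]))%180).round(1))
go(530,245,360,0)
E
```

```text
small [[522.3, -209.3], [502.4, -249.3], [442.4, -215.5], [463.4, -177.5]] c [ 482.6 -212.9]
   44.7 63.6
   68.9 150.6
   43.4 61.0
   66.9 151.7
medium2 [[570.5, -366.9], [569.5, -422.9], [489.3, -420.2], [490.5, -363.9]] c [ 530.  -393.5]
   56.1 88.9
   80.2 178.0
   56.4 88.7
   80.0 177.8
large1 TL,TR,BR [[536.5, -206.0], [507.5, -264.1], [427.2, -221.2]] c [ 490.4 -230.4]
   65.0 63.4
   91.0 151.8
   110.4 7.9
large2 [[576.6, -363.3], [487.6, -358.5]] c [ 532.1 -360.9]
   89.2 176.9
   89.2 176.9
shift [ 8.070e-02 -5.561e-01  5.000e-04] turn 0.0 cur yaw 0.0 pos [ 449.6 -311.1  360.4] j6 2.39 t 1.1
```

```bash
python3 -m crank '[[[0.007,-0.04,0],0],[[0.014,-0.08,0],0],[[0.021,-0.12,0],0],[[0.028,-0.16,0],0],[[0.035,-0.2,0],0],[[0.042,-0.24,0],0],[[0.049,-0.28,0],0],[[0.056,-0.32,0],0],[[0.063,-0.36,0],0],[[0.07,-0.4,0],0],[[0.077,-0.44,0],0],[[0.084,-0.48,0],0]]' 0.6 40 | head -2
python3 -m crank '[[[0.007,-0.03,0],0],[[0.014,-0.06,0],0],[[0.014,-0.06,0.03],0],[[0.014,-0.06,0.03],0],[[0.014,-0.06,0.03],0],[[0.014,-0.06,0.03],0]]'
python3 - <<'E'
from h import *
i=snap("wrist","w2.png",(80,20,560,320),1.66)
E
```

```text
clock: 2.07
tcp_pos: [532.8, 113.6, 360.1]
clock: 2.57
tcp_pos: [546.6, 143.9, 333.1]
ee_rot: [0.999, 0.045, -0.002, -0.024]
wrist_force: [0.2, 0.9, -0.2]
opening: 51.4
finger_force: 0.0
```

View pics/w2.png

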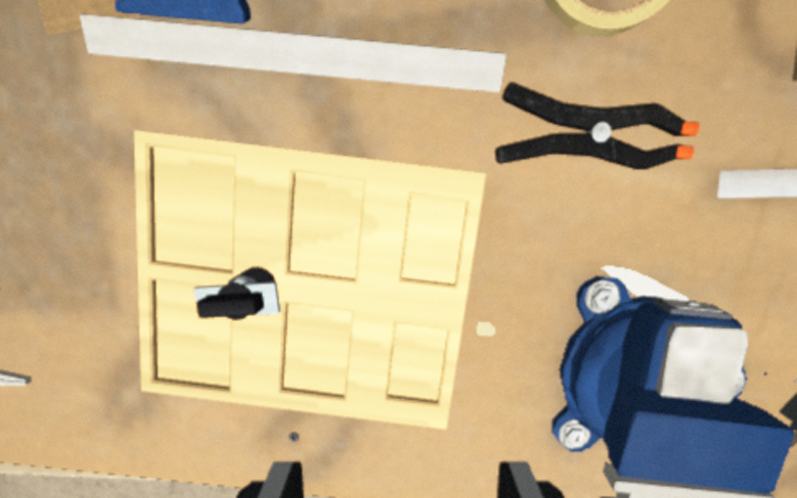

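The view shows the six pockets: large on the left, medium in the middle, small on the right. The lock grip is at about (232,303) and lies across. Joint 6 was running into its limit, so I'll turn the tool −180°. First I'll work out the pocket positions.

```bash
cat >> h.py <<'E'
def fit(i,file,z,groups,box,k):
    i["view"]=np.load("pics/"+file+".npy")
    for n,c in groups.items():
        P=np.array([at(i,box[0]+u/k,box[1]+v/k,z)[:2] for u,v in c])
        e=[np.linalg.norm(P[a]-P[(a+1)%len(P)]).round(1) for a in range(len(P))]
        d=P[0]-P[-1]; print(n,P.mean(0).round(1),e,"yaw",(np.degrees(np.arctan2(d[1],d[0]))).round(1))
E
python3 - <<'E'
from h import *
i=arm.camera_info("wrist"); b=(80,20,560,320)
fit(i,"w2.png",15,dict(tray=[(134,131),(485,173),(446,429),(141,391)],
h1=[(152,147),(235,157),(232,270),(152,262)],h3=[(293,171),(364,180),(355,280),(289,272)],h5=[(409,193),(466,201),(458,286),(402,278)],
h0=[(153,279),(231,290),(230,389),(154,379)],h2=[(286,302),(352,310),(345,398),(282,388)],h4=[(394,322),(446,328),(440,404),(388,397)]),b,1.66)
fit(i,"w2.png",96,dict(lock=[(197,294),(262,291),(263,313),(199,317)]),b,1.66)
s,p,Rm=state(); print(s["joints"],p,Rm.round(3))
E
```

```text
tray [524.8 235.2] [np.float64(258.9), np.float64(206.6), np.float64(259.6), np.float64(206.3)] yaw -1.5
h1 [577.8 319.8] [np.float64(61.9), np.float64(84.2), np.float64(63.4), np.float64(85.6)] yaw -2.6
h3 [575.3 218.2] [np.float64(52.9), np.float64(75.0), np.float64(51.9), np.float64(75.4)] yaw -0.5
h5 [573.3 135.2] [np.float64(42.6), np.float64(63.8), np.float64(43.9), np.float64(63.7)] yaw 0.6
h0 [478.2 322.6] [np.float64(62.4), np.float64(84.6), np.float64(64.4), np.float64(85.2)] yaw -2.0
h2 [476.2 220.6] [np.float64(52.8), np.float64(75.7), np.float64(53.2), np.float64(73.6)] yaw -1.0
h4 [473.9 138. ] [np.float64(41.6), np.float64(65.4), np.float64(43.5), np.float64(64.5)] yaw 0.6
lock [529.5 265.3] [np.float64(43.4), np.float64(14.7), np.float64(43.4), np.float64(15.5)] yaw 3.8
[0.09023254 0.28721983 0.25831477 1.54211011 0.04756072 3.14050332] [546.96000111 144.14540027 333.84101215] [[ 0.996  0.091 -0.005]
 [ 0.091 -0.995  0.047]
 [-0.    -0.048 -0.999]]
```

```bash
python3 -m crank '[[[0,0,0],-7],[[0,0,0],-14],[[0,0,0],-21],[[0,0,0],-28],[[0,-0.015,0],-35],[[0,-0.03,0],-42],[[0,-0.045,0],-49],[[0,-0.06,0],-56],[[0,-0.075,0],-63],[[0,-0.09,0],-70],[[0,-0.105,0],-77],[[0,-0.12,0],-84]]' 0.6 40 | head -2
python3 -m crank '[[[0,0,0],-7],[[0,0,0],-9],[[0,0,0],-9],[[0,0,0],-9]]'
python3 - <<'E'
from h import *
go(528,266.5,150,98.3)
s,p,Rm=state(); print(s["joints"],Rm.round(3))
E
```

```text
clock: 3.62
tcp_pos: [536.0, 264.9, 340.5]
clock: 3.95
tcp_pos: [535.9, 264.5, 339.8]
ee_rot: [0.654, 0.756, 0.017, -0.017]
wrist_force: [0.0, 0.2, -0.1]
opening: 51.5
finger_force: 0.0
shift [-0.006  -0.0082  0.1897] turn -0.1 cur yaw 98.2 pos [535.9 264.5 339.8] j6 1.73 t 4.0
[0.3003014  0.34718158 0.35649161 1.56922898 0.04695066 1.72755841] [[-0.143  0.99  -0.004]
 [ 0.989  0.143  0.048]
 [ 0.048  0.003 -0.999]]
```

The wrist limit left a 2.7° tool tilt. I'll try to remove it at the opposite wrist limit, up high and clear of everything.

```bash
for k in 1 2 3; do python3 -m crank '[[[0,0,0],-7],[[0,0,0],-14],[[0,0,0],-21],[[0,0,0],-28],[[0,0,0],-35],[[0,0,0],-42],[[0,0,0],-49],[[0,0,0],-56],[[0,0,0],-63],[[0,0,0],-70],[[0,0,0],-77],[[0,0,0],-84]]' >/dev/null; done
python3 -m crank '[[[0,0,0],-7],[[0,0,0],-14],[[0,0,0],-21],[[0,0,0],-26],[[0,0,0],-26]]' > /dev/null
cat >> h.py <<'E'
def tilt():
    s,p,Rm=state(); print("j",s["joints"].round(3),"p",p.round(1),"tool z",Rm[:,2].round(4),"yaw",np.degrees(np.arctan2(Rm[1,0],Rm[0,0])).round(2),"t",round(s["clock"],1))
E
python3 -c "from h import *;tilt()"
python3 -m crank '[[[0,0,0],-4],[[0,0,0],-4]]' > /dev/null
python3 -c "from h import *;tilt()"
```

```text
j [ 0.3    0.347  0.355  1.569  0.047 -3.127] p [535.8 264.3 339.3] tool z [-0.0044  0.0478 -0.9988] yaw 16.34 t 7.4
j [ 0.333  0.351  0.361  1.568  0.036 -3.138] p [530.3 279.6 339.1] tool z [-3.000e-04  3.780e-02 -9.993e-01] yaw 18.87 t 7.5
```

```bash
for k in 1 2; do python3 -m crank '[[[0,0,0],-4],[[0,0,0],-4]]' > /dev/null
python3 -c "from h import *;tilt()"; done
```

```text
j [ 0.373  0.356  0.367  1.568  0.021 -3.138] p [523.3 297.4 338.9] tool z [ 0.0055  0.0244 -0.9997] yaw 21.15 t 7.7
j [ 0.412  0.361  0.375  1.57   0.006 -3.138] p [515.8 314.4 338.8] tool z [ 0.0115  0.011  -0.9999] yaw 23.41 t 7.9
```

```bash
python3 -m crank '[[[0,0,0],-2],[[0,0,0],-2]]' > /dev/null
for k in 1 2 3; do python3 -m crank '[[[0,0,0],7],[[0,0,0],14],[[0,0,0],21],[[0,0,0],28],[[0,0,0],35],[[0,0,0],42],[[0,0,0],49],[[0,0,0],56],[[0,0,0],63],[[0,0,0],70],[[0,0,0],77],[[0,0,0],84]]' >/dev/null; done
python3 -m crank '[[[0,0,0],7],[[0,0,0],14],[[0,0,0],21],[[0,0,0],28],[[0,0,0],33],[[0,0,0],33],[[0,0,0],33]]' > /dev/null
python3 -c "from h import *;tilt();go(528,266.5,140,98.3)"
```

```text
j [ 0.428  0.364  0.379  1.571 -0.003  1.832] p [513.  320.9 338.6] tool z [ 0.0147  0.0034 -0.9999] yaw 99.58 t 11.6
shift [-0.0564  0.0028  0.1986] turn 1.3 cur yaw 99.6 pos [513.  320.9 338.6] j6 1.83 t 11.6
```

```bash
python3 -m crank '[[[-0.011,0.001,0.03],1.3],[[-0.022,0.001,0.06],1.3],[[-0.034,0.002,0.09],1.3],[[-0.045,0.003,0.12],1.3],[[-0.056,0.003,0.14],1.3],[[-0.056,0.003,0.14],1.3],[[-0.056,0.003,0.14],1.3],[[-0.056,0.003,0.14],1.3]]'|head -2
python3 - <<'E'
from h import *
i=arm.camera_info("wrist"); print(px(i,(528,266.5,96)), px(i,(528,266.5,15)))
i=snap("wrist","w3.png",(160,60,500,300),2.3)
E
```

```text
clock: 12.28
tcp_pos: [527.8, 267.6, 200.2]
[318.18667268 239.6160116 ] [317.3538436 212.123117 ]
```

View pics/w3.png

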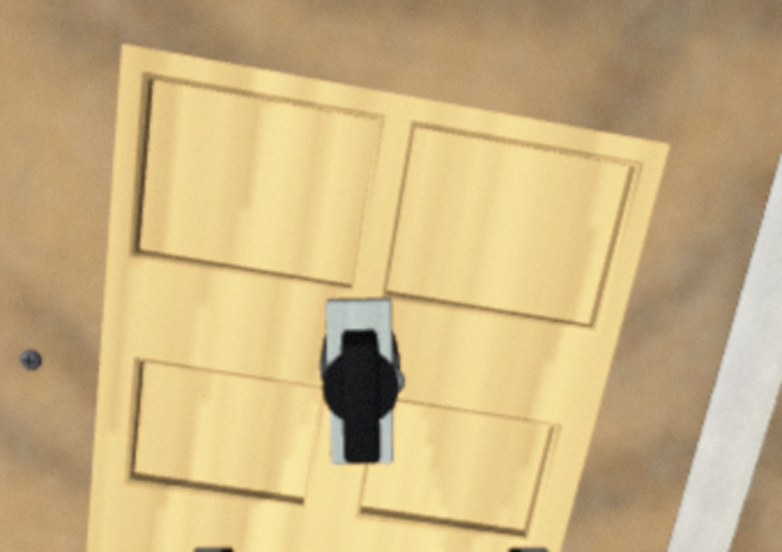

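```bash
python3 - <<'E'
from h import *
i=arm.camera_info("wrist"); b=(160,60)
fit(i,"w3.png",96,dict(grip=[(344,331),(377,331),(380,462),(343,462)]),b,2.3)
fit(i,"w3.png",73,dict(keeper=[(327,299),(391,298),(393,463),(330,464)]),b,2.3)
fit(i,"w3.png",15,dict(h0=[(147,75),(382,115),(352,287),(138,252)],h1=[(413,124),(638,163),(592,325),(386,293)]),b,2.3)
go(528,267,78,98.3)
E
```

```text
grip [526.4 271.2] [np.float64(10.0), np.float64(42.9), np.float64(11.9), np.float64(42.9)] yaw 97.2
keeper [526.6 269.2] [np.float64(21.0), np.float64(58.4), np.float64(22.1), np.float64(58.3)] yaw 98.3
h0 [478.7 324.8] [np.float64(87.1), np.float64(65.3), np.float64(84.5), np.float64(64.7)] yaw 90.3
h1 [577.4 322.4] [np.float64(87.2), np.float64(64.0), np.float64(84.6), np.float64(64.3)] yaw 89.6
shift [-0.0013 -0.0025  0.1226] turn -0.0 cur yaw 98.3 pos [528.1 268.  200.7] j6 1.76 t 12.3
```

```bash
python3 -m crank '[[[0,-0.001,0.04],0],[[0,-0.001,0.075],0],[[0,-0.001,0.1],0],[[0,-0.001,0.115],0],[[0.001,-0.001,0.121],0],[[0.001,-0.001,0.121],0],[[0.001,-0.001,0.121],0]]'|sed -n '2p;4p'
python3 -m crank '[[[0,0,0],0],[[0,0,0],0],[[0,0,0],0],[[0,0,0],0],[[0,0,0],0],[[0,0,0],0]]' 0 50
python3 -m crank '[[[0,0,0],-7],[[0,0,0],-14],[[0,0,0],-21],[[0,0,0],-28],[[0,0,0],-35],[[0,0,0],-42],[[0,0,0],-49],[[0,0,0],-56],[[0,0,0],-63],[[0,0,0],-70],[[0,0,0],-76],[[0,0,0],-80]]'
python3 -m crank '[[[0,0,0],-2],[[0,0,0],-2],[[0,0,0],-2],[[0,0,0],-2]]'
python3 -c "from h import *;tilt();print(arm.observe()['moment'])"
```

```text
tcp_pos: [528.8, 269.4, 79.2]
wrist_force: [0.3, 0.7, 0.9]
clock: 13.42
tcp_pos: [526.6, 268.6, 79.0]
ee_rot: [0.654, 0.756, 0.006, 0.004]
wrist_force: [-6.0, -0.9, 8.4]
opening: 10.9
finger_force: 50.3
clock: 14.42
tcp_pos: [527.1, 269.4, 79.0]
ee_rot: [0.013, 1.0, 0.003, 0.007]
wrist_force: [-2.8, 1.4, 6.5]
opening: 10.9
finger_force: 49.9
clock: 14.75
tcp_pos: [527.1, 269.4, 79.0]
ee_rot: [-0.001, 1.0, 0.003, 0.007]
wrist_force: [-4.2, 2.2, 6.9]
opening: 10.7
finger_force: 50.4
j [ 0.336  0.419 -0.185  0.95   0.001  0.333] p [527.1 269.4  79. ] tool z [ 0.0143  0.0062 -0.9999] yaw -179.84 t 14.8
[ 0.63466947  1.1407366  -0.61957651]
```

```bash
python3 -m crank '[[[0,0,0],0],[[0,0,0],0],[[0,0,0],0],[[0,0,0],0],[[0,0,-0.04],0],[[0,0,-0.08],0],[[0,0,-0.12],0],[[0,0,-0.16],0],[[0,0,-0.2],0],[[0,0,-0.22],0],[[0,0,-0.22],0],[[0,0,-0.22],0]]' 0.75 40|sed -n '2p;5p'
python3 -c "
from h import *
snap('wrist','w4.png')"
python3 -m crank '[[[0.004,-0.04,0],3],[[0.008,-0.08,0],6],[[0.012,-0.12,0],9],[[0.016,-0.16,0],12],[[0.02,-0.2,0],15],[[0.024,-0.24,0],18],[[0.028,-0.28,0],21],[[0.032,-0.32,0],24],[[0.036,-0.36,0],26],[[0.04,-0.4,0],28],[[0.045,-0.44,0],28],[[0.045,-0.482,0],28]]'|sed -n 2p
python3 -m crank '[[[0,0,0],0],[[0,0,0],0]]'|sed -n 2p
python3 - <<'E'
from h import *
tilt(); i=arm.camera_info("wrist"); print(px(i,(482.5,-213,122)))
snap("wrist","w5.png"); go(482.5,-213,100,152)
E
```

```text
tcp_pos: [525.3, 267.8, 298.9]
opening: 64.1
tcp_pos: [479.1, -215.3, 293.0]
tcp_pos: [479.9, -216.0, 292.3]
j [-0.582  0.202  0.047  1.411  0.011 -0.092] p [ 479.9 -216.   292.3] tool z [ 0.0107  0.0061 -0.9999] yaw 151.94 t 17.0
[323.45755699 214.39609762]
shift [-0.0002  0.0004  0.1929] turn 0.1 cur yaw 152.1 pos [ 480.1 -214.5  292.8] j6 -0.09 t 17.0
```

```bash
python3 - <<'E'
import cv2,numpy as np
a=cv2.imread("pics/w4.png")[150:450,120:520]; b=cv2.imread("pics/w5.png")[100:400,170:470]
cv2.imwrite("pics/m1.png",np.vstack([cv2.resize(a,(400,300)),np.zeros((0,400,3),np.uint8)]) if 0 else np.hstack([cv2.resize(a,(240,180)),np.zeros((180,0,3),np.uint8)]) if 0 else np.hstack([np.vstack([cv2.resize(a,(200,150)),np.zeros((450,200,3),np.uint8)]),cv2.resize(b,(600,600),interpolation=2)]))
E
```

```text
(no output)
```

View pics/m1.png

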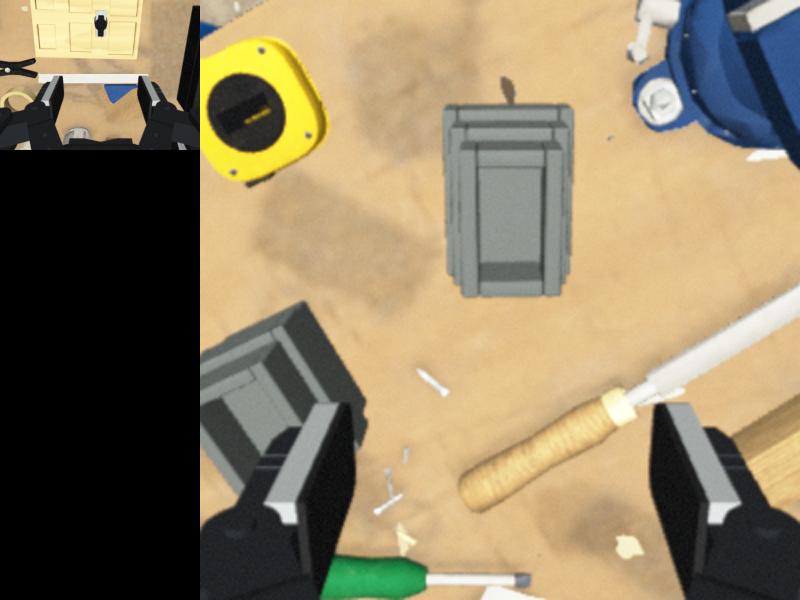

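The lock now lies along the tray's x, so it is open. The small bin's rim spans about (461,142) to (562,297) in the montage and is square to the tool.

```bash
python3 - <<'E'
from h import *
i=arm.camera_info("wrist"); b=(70,100)
fit(i,"w5.png",122,dict(s=[(461,142),(562,143),(562,297),(462,297)]),b,2)
fit(i,"w5.png",90,dict(m=[(452,126),(568,126)]),b,2)
go(482.5,-213,100,152)
s,p,Rm=state()
# where would a held bin's rim appear
for dx,dy in [(34,23),(34,-23),(-34,23),(-34,-23)]: print(px(i|{"view":arm.camera_info("wrist")["view"]}, p+Rm@np.array([dx,dy,-22])))
E
```

```text
s [ 481.  -209.7] [np.float64(43.5), np.float64(70.8), np.float64(46.3), np.float64(71.1)] yaw 151.3
m [ 446.8 -191.8] [np.float64(54.7), np.float64(54.7)] yaw -118.1
shift [-0.0002  0.0004  0.1929] turn 0.1 cur yaw 152.1 pos [ 480.1 -214.5  292.8] j6 -0.09 t 17.0
[385.64630793 258.65555199]
[257.86995405 258.65794673]
[376.33562003 409.21225834]
[266.9042341  409.21442359]
```

```bash
python3 -m crank '[[[0,0,0.04],0],[[0,0,0.08],0],[[0.001,0.001,0.12],0],[[0.001,0.001,0.15],0],[[0.001,0.0015,0.175],0],[[0.001,0.0015,0.185],0],[[0.001,0.0015,0.193],0],[[0.001,0.0015,0.193],0],[[0.001,0.0015,0.193],0]]' 0.75|sed -n '2p;4p'
python3 -m crank '[[[0,0,0],0],[[0,0,0],0],[[0,0,0],0],[[0,0,0],0],[[0,0,0],0],[[0,0,0],0]]' 0.3 60
python3 -m crank '[[[0,0,-0.003],0],[[0,0,-0.006],0],[[0,0,-0.01],0],[[0,0,-0.015],0],[[0,0,-0.02],0],[[0,0,-0.03],0],[[0,0,-0.05],0],[[0,0,-0.08],0],[[0,0,-0.12],0],[[0,0,-0.15],0],[[0,0,-0.15],0],[[0,0,-0.15],0]]'
python3 - <<'E'
from h import *
tilt(); snap("wrist","w6.png",(150,60,470,480),1.42)
E
```

```text
tcp_pos: [484.5, -211.5, 103.1]
wrist_force: [0.2, -0.4, 1.4]
clock: 18.27
tcp_pos: [485.1, -212.2, 104.3]
ee_rot: [0.24, 0.971, 0.003, 0.008]
wrist_force: [-0.7, 3.1, 6.5]
opening: 44.5
finger_force: 62.2
clock: 19.27
tcp_pos: [482.4, -212.8, 255.1]
ee_rot: [0.24, 0.971, 0.003, 0.009]
wrist_force: [-0.3, -0.7, -2.9]
opening: 44.4
finger_force: 63.0
j [-0.574  0.2   -0.045  1.31   0.011 -0.089] p [ 482.4 -212.8  255.1] tool z [ 1.860e-02  8.000e-04 -9.998e-01] yaw 152.2 t 19.3
```

View pics/w6.png

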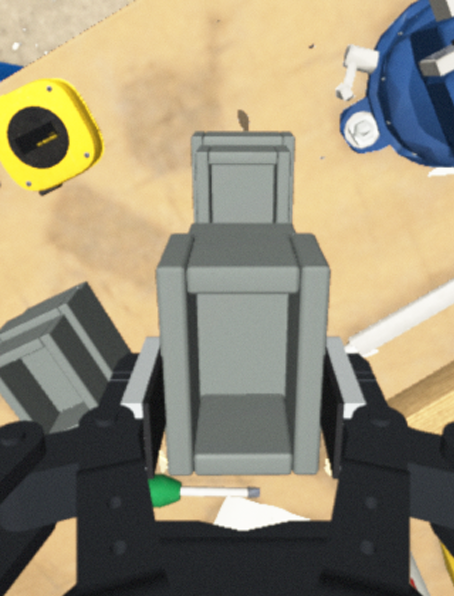

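The small bin is out and held straight, with rim corners at about (159,265), (329,265), (320,470) and (167,472). I'll measure its offset in the hand and re-measure the tray from w4.

```bash
cat >> h.py <<'E'
def held(file,corners,box,k,zr):
    """centre/yaw of a held bin's rim in the tool frame; rim zr mm above the TCP. corners: TL,TR,BR,BL"""
    i=arm.camera_info("wrist"); i["view"]=np.load("pics/"+file+".npy"); s,p,Rm=state()
    n=Rm[:,2]; Q=[]
    for u,v in corners:
        o,d=ray(i,box[0]+u/k,box[1]+v/k); t=((p-zr*n-o)@n)/(d@n); Q.append(Rm.T@(o+d*t-p))
    Q=np.array(Q)[:,:2]; e=[np.linalg.norm(Q[a]-Q[(a+1)%4]).round(1) for a in range(4)]
    d=(Q[0]+Q[1]-Q[2]-Q[3]); print("held centre",Q.mean(0).round(1),e,"yaw in tool",np.degrees(np.arctan2(d[1],d[0])).round(1))
E
python3 - <<'E'
from h import *
for z in (16,18,20): held("w6.png",[(159,265),(329,265),(320,471),(167,472)],(150,60),1.42,z)
im=cv2.imread("pics/w4.png")[120:290,180:420]; cv2.imwrite("pics/w4c.png",cv2.resize(im,None,fx=3.3,fy=3.3,interpolation=2))
E
```

```text
held centre [ 0.6 -0.1] [np.float64(45.4), np.float64(67.9), np.float64(47.5), np.float64(68.3)] yaw in tool 0.1
held centre [ 1.9 -0.1] [np.float64(44.7), np.float64(66.9), np.float64(46.7), np.float64(67.3)] yaw in tool 0.1
held centre [ 3.1 -0.1] [np.float64(44.0), np.float64(65.8), np.float64(46.0), np.float64(66.2)] yaw in tool 0.1
```

View pics/w4c.png

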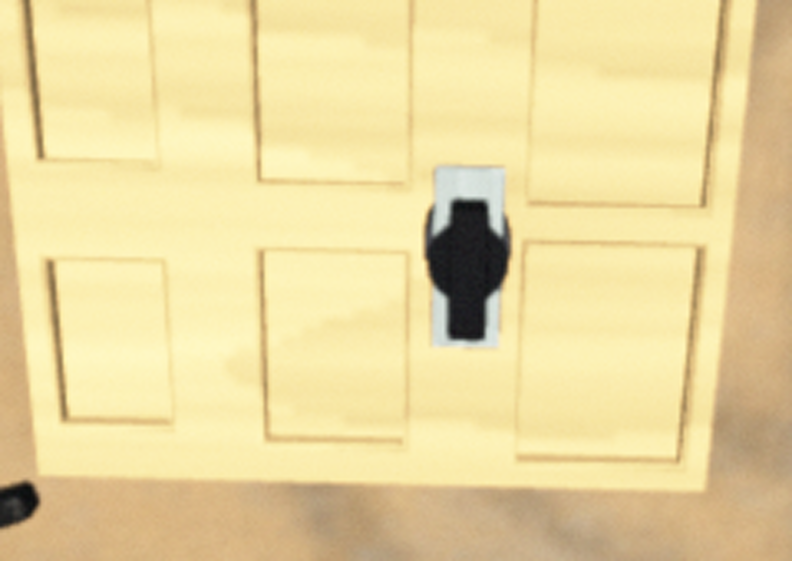

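```bash
python3 - <<'E'
from h import *
i=arm.camera_info("wrist"); b=(180,120)
fit(i,"w4.png",15,dict(h1=[(524,240),(704,245),(682,462),(516,458)],h3=[(260,248),(408,252),(404,442),(266,438)],h5=[(48,258),(165,260),(172,423),(64,419)]),b,3.3)
fit(i,"w4.png",96,dict(grip=[(451,200),(487,200),(484,339),(449,339)]),b,3.3)
# direct angles
P=[at(i,180+u/3.3,120+v/3.3,15) for u,v in [(38,475),(706,490)]]; d=P[1]-P[0]; print("far edge yaw-90:",np.degrees(np.arctan2(d[1],d[0]))-90, np.linalg.norm(d))
go(573,137,255,178.5)
E
```

```text
h1 [576.4 322.1] [np.float64(65.5), np.float64(85.5), np.float64(64.4), np.float64(85.6)] yaw 179.1
h3 [573.8 220.2] [np.float64(53.7), np.float64(74.5), np.float64(53.0), np.float64(74.3)] yaw 178.7
h5 [571.8 137.5] [np.float64(42.5), np.float64(63.7), np.float64(41.1), np.float64(62.7)] yaw 179.0
grip [524.6 269.2] [np.float64(10.4), np.float64(42.1), np.float64(10.6), np.float64(42.1)] yaw 179.2
far edge yaw-90: -1.3215590597215083 260.13582355633235
shift [0.0819 0.3516 0.0004] turn -26.3 cur yaw 152.2 pos [ 481.5 -212.3  253. ] j6 -0.09 t 19.3
```

```bash
python3 -m crank '[[[0,0.02,-0.025],0],[[0.01,0.055,-0.025],-3],[[0.018,0.09,-0.025],-6],[[0.026,0.125,-0.025],-9],[[0.035,0.16,-0.025],-12],[[0.044,0.195,-0.025],-15],[[0.053,0.23,-0.025],-18],[[0.062,0.265,-0.025],-21],[[0.07,0.3,-0.025],-24],[[0.078,0.335,-0.025],-26.4],[[0.082,0.352,-0.025],-26.4],[[0.082,0.352,-0.025],-26.4]]'|sed -n 2p
python3 -m crank '[[[0,0,0],0],[[0,0,0],0],[[0,0,0],0]]' |sed -n 2p
python3 -c "from h import *;tilt();go(573.7,136.7,60,178.6)"
```

```text
tcp_pos: [572.0, 141.1, 277.0]
tcp_pos: [572.2, 136.2, 278.9]
j [0.096 0.321 0.173 1.409 0.002 0.122] p [572.2 136.2 278.9] tool z [ 0.0126  0.003  -0.9999] yaw 178.53 t 20.6
shift [ 1.200e-03 -2.000e-04  2.189e-01] turn -0.1 cur yaw 178.5 pos [572.2 136.2 278.9] j6 0.12 t 20.6
```

```bash
python3 -m crank '[[[0,0,0.035],0],[[0,0,0.07],0],[[0,0,0.105],0],[[0,0,0.14],0],[[0.001,0,0.17],0],[[0.001,0,0.195],0],[[0.001,0,0.21],0],[[0.001,0,0.219],0],[[0.001,0,0.219],0],[[0.001,0,0.219],0],[[0.001,0,0.219],0]]'|sed -n 2,4p
python3 -c "from h import *;tilt();go(573.7,136.7,46,178.6)"
```

```text
tcp_pos: [576.2, 137.7, 62.3]
ee_rot: [0.013, 1.0, 0.002, 0.009]
wrist_force: [0.7, -0.1, -2.8]
j [ 0.098  0.434 -0.208  0.911  0.002  0.123] p [576.2 137.7  62.3] tool z [ 0.0171  0.0037 -0.9998] yaw 178.56 t 21.5
shift [ 0.0028 -0.0011  0.0163] turn -0.0 cur yaw 178.6 pos [576.2 137.7  62.3] j6 0.12 t 21.5
```

```bash
for k in 1 2 3; do python3 -m crank '[[[0,0,0],0]]'|sed -n '2p'; done; python3 -c "from h import *;tilt()"
```

```text
tcp_pos: [576.4, 138.0, 62.5]
tcp_pos: [576.1, 138.1, 62.2]
tcp_pos: [575.7, 138.2, 61.8]
j [ 0.099  0.434 -0.209  0.911  0.002  0.123] p [575.7 138.2  61.8] tool z [ 0.0165  0.0037 -0.9999] yaw 178.61 t 21.7
```

```bash
python3 -m crank '[[[0.0025,-0.0014,0],0],[[0.0025,-0.0014,0],0],[[0.0025,-0.0014,0.004],0],[[0.0025,-0.0014,0.008],0],[[0.0025,-0.0014,0.012],0],[[0.0025,-0.0014,0.015],0],[[0.0025,-0.0014,0.016],0],[[0.0025,-0.0014,0.016],0]]'|sed -n '2p;4p'
python3 -c "from h import *;tilt();snap('wrist','w7.png',(150,60,470,480),1.42)"
```

```text
tcp_pos: [580.1, 136.6, 49.9]
wrist_force: [5.7, -2.0, 16.0]
j [ 0.096  0.443 -0.229  0.869  0.001  0.121] p [580.1 136.6  49.9] tool z [ 0.0298  0.0034 -0.9995] yaw 178.57 t 22.4
```

View pics/w7.png

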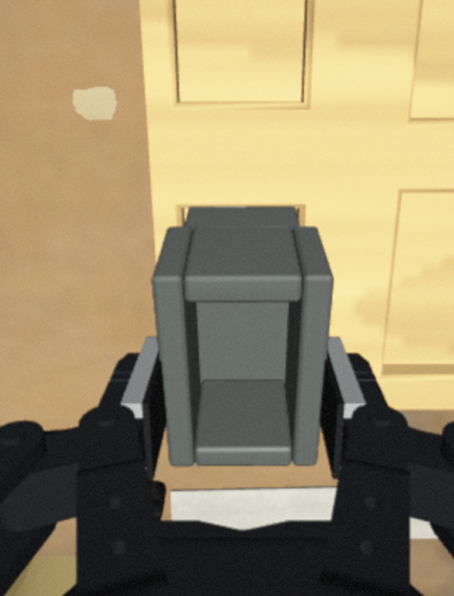

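The bin has pitched in the fingers: its near foot edge is caught on the pocket's near lip at about y=205 in the crop. I'll lift slightly, shift +x and lower again.

```bash
python3 -m crank '[[[0,0,-0.004],0],[[0,0,-0.008],0],[[-0.003,0,-0.008],0],[[-0.006,0,-0.008],0],[[-0.006,0,-0.008],0]]'|sed -n '2p;4p'
python3 -c "from h import *;snap('wrist','w8.png')"
python3 -m crank '[[[0,0,0.003],0],[[0,0,0.006],0],[[0,0,0.009],0],[[0,0,0.009],0],[[0,0,0.009],0]]'|sed -n '2p;4p'
python3 -c "from h import *;tilt();snap('wrist','w9.png')
a=cv2.imread('pics/w8.png')[180:420,220:420];b=cv2.imread('pics/w9.png')[180:420,220:420];cv2.imwrite('pics/m2.png',cv2.resize(np.hstack([a,b]),None,fx=2,fy=2,interpolation=2))"
```

```text
tcp_pos: [578.5, 136.6, 51.8]
wrist_force: [-0.0, -0.5, -3.4]
tcp_pos: [581.5, 136.7, 47.9]
wrist_force: [-2.2, -1.4, 20.5]
j [ 0.096  0.453 -0.217  0.879  0.001  0.12 ] p [581.5 136.7  47.9] tool z [ 0.0214  0.0034 -0.9998] yaw 178.61 t 23.3
```

View pics/m2.png

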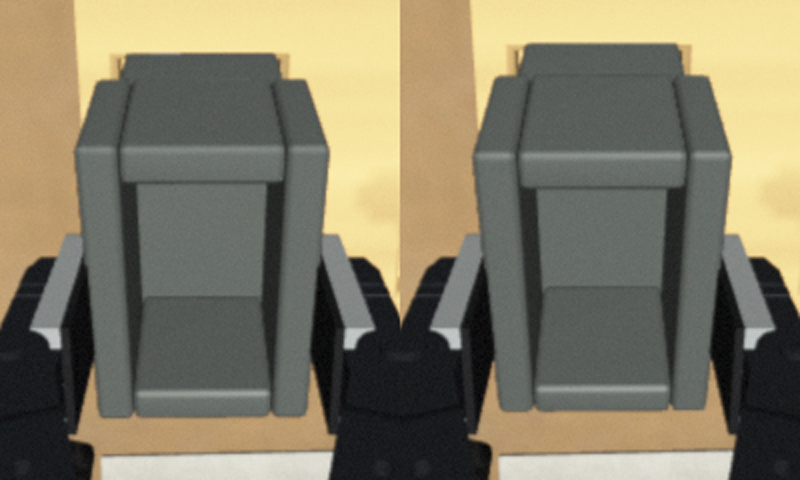

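```bash
python3 -m crank '[[[0,0,-0.004],0],[[0,0,-0.010],0],[[-0.003,0,-0.010],0],[[-0.006,0,-0.010],0],[[-0.006,0,-0.010],0]]'|sed -n '2p;4p'
python3 -m crank '[[[0,0,0.003],0],[[0,0,0.006],0],[[0,0,0.009],0],[[0,0,0.012],0],[[0,0,0.012],0]]'|sed -n '2p;4p'
python3 -c "from h import *;tilt();snap('wrist','w10.png')
b=cv2.imread('pics/w10.png')[180:420,220:420];cv2.imwrite('pics/m3.png',cv2.resize(b,None,fx=2,fy=2,interpolation=2))"
```

```text
tcp_pos: [585.0, 136.4, 53.2]
wrist_force: [0.1, -0.9, -3.1]
tcp_pos: [584.8, 136.5, 47.5]
wrist_force: [-14.6, -1.7, 37.5]
j [ 0.095  0.462 -0.204  0.887  0.002  0.119] p [584.8 136.5  47.5] tool z [ 0.0174  0.0032 -0.9998] yaw 178.62 t 24.2
```

View pics/m3.png

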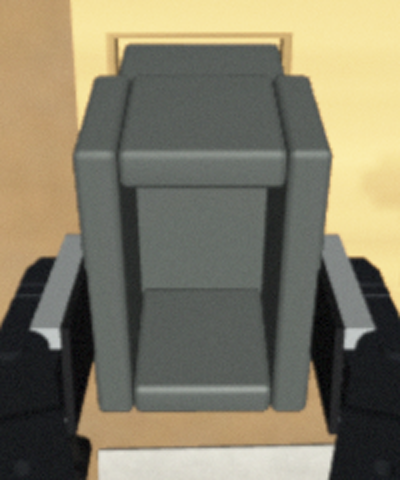

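The near lip is now clear, with a visible gap at y≈35–44. I'll ease back 1.5 mm, release so the bin levels itself, and then check.

```bash
python3 -m crank '[[[0.001,0,-0.004],0],[[0.002,0,-0.004],0],[[0.002,0,-0.004],0]]'|sed -n '2p;4p'
python3 -m crank '[[[0,0,0],0],[[0,0,0],0],[[0,0,0],0],[[0,0,0],0]]' 0.7 |sed -n '2p;4,5p'
python3 -m crank '[[[0,0,-0.02],0],[[0,0,-0.05],0],[[0,0,-0.08],0],[[0,0,-0.12],0],[[0,0,-0.12],0],[[0,0,-0.12],0]]' |sed -n '2p;4,5p'
python3 - <<'E'
from h import *
tilt(); i=snap("wrist","w11.png")
for z in (63,15):
  print(z,[px(i,(572.5+sx*34,136.7+sy*23,z)).round(0).tolist() for sx,sy in [(-1,1),(-1,-1),(1,-1),(1,1)]])
im=cv2.imread("pics/w11.png"); g=cv2.cvtColor(im,cv2.COLOR_BGR2HSV)
# grey bin: low saturation
m=((g[...,1]<45)&(g[...,2]>50)&(g[...,2]<170)).astype(np.uint8)
n,l,st,c=cv2.connectedComponentsWithStats(cv2.morphologyEx(m,cv2.MORPH_OPEN,np.ones((3,3))))
for k in range(1,n):
    if st[k,4]>800: print(st[k],c[k].round())
E
```

```text
tcp_pos: [584.0, 136.6, 47.8]
wrist_force: [-3.3, -0.3, 14.1]
tcp_pos: [582.3, 136.5, 45.0]
wrist_force: [0.0, -0.3, -0.6]
opening: 59.7
tcp_pos: [583.0, 136.3, 168.5]
wrist_force: [-0.5, 0.6, -0.9]
opening: 59.8
j [ 0.095  0.366 -0.034  1.15   0.002  0.119] p [583.  136.3 168.5] tool z [ 0.0202  0.004  -0.9998] yaw 178.61 t 25.4
63 [[353.0, 172.0], [286.0, 174.0], [291.0, 265.0], [353.0, 264.0]]
15 [[348.0, 163.0], [291.0, 164.0], [295.0, 243.0], [348.0, 242.0]]
[ 25 124  37  83 953] [ 43. 163.]
[ 288  168   67  104 6389] [320. 220.]
```

```bash
python3 - <<'E'
from h import *
im=cv2.imread("pics/w11.png"); g=cv2.cvtColor(im,cv2.COLOR_BGR2HSV)
m=((g[...,1]<60)&(g[...,2]>40)&(g[...,2]<190))
for r in range(164,278,4):
    c=np.where(m[r,270:375])[0]; print(r,(c.min()+270,c.max()+270,len(c)) if len(c) else None)
gray=cv2.cvtColor(im,cv2.COLOR_BGR2GRAY); print(gray[160:280:1,320].tolist()); 
i=arm.camera_info("wrist"); i["view"]=np.load("pics/w11.png.npy")
for x,z in [(540.5,15),(542.5,15),(538.5,63),(538.5,31),(546.5,63),(606.5,63),(598.5,63),(598.5,31)]: print(x,z,px(i,(x,136.7,z)).round(1))
E
```

```text
164 None
168 (np.int64(299), np.int64(342), 44)
172 (np.int64(297), np.int64(344), 48)
176 (np.int64(290), np.int64(351), 62)
180 (np.int64(289), np.int64(352), 64)
184 (np.int64(289), np.int64(352), 64)
188 (np.int64(288), np.int64(353), 66)
192 (np.int64(287), np.int64(354), 68)
196 (np.int64(288), np.int64(353), 66)
200 (np.int64(288), np.int64(353), 66)
204 (np.int64(288), np.int64(353), 66)
208 (np.int64(288), np.int64(353), 66)
212 (np.int64(289), np.int64(353), 65)
216 (np.int64(289), np.int64(352), 64)
220 (np.int64(289), np.int64(352), 64)
224 (np.int64(289), np.int64(352), 64)
228 (np.int64(289), np.int64(352), 64)
232 (np.int64(289), np.int64(352), 64)
236 (np.int64(289), np.int64(351), 63)
240 (np.int64(290), np.int64(351), 62)
244 (np.int64(290), np.int64(351), 62)
248 (np.int64(290), np.int64(351), 62)
252 (np.int64(290), np.int64(351), 62)
256 (np.int64(291), np.int64(351), 61)
260 (np.int64(291), np.int64(350), 60)
264 (np.int64(291), np.int64(350), 60)
268 (np.int64(291), np.int64(350), 60)
272 None
276 (np.int64(270), np.int64(276), 7)
[238, 239, 239, 238, 230, 210, 212, 178, 129, 104, 105, 103, 106, 103, 102, 104, 105, 101, 107, 104, 104, 104, 104, 106, 104, 107, 110, 112, 137, 141, 131, 127, 124, 125, 125, 121, 122, 113, 91, 112, 119, 120, 121, 122, 126, 125, 123, 123, 122, 121, 123, 120, 121, 125, 123, 124, 121, 122, 123, 121, 126, 125, 120, 123, 124, 122, 126, 124, 124, 121, 123, 120, 124, 122, 123, 124, 122, 123, 123, 124, 122, 120, 122, 113, 107, 107, 103, 106, 106, 106, 106, 103, 105, 105, 104, 108, 106, 107, 107, 104, 104, 107, 109, 130, 153, 144, 130, 123, 126, 123, 119, 114, 142, 174, 186, 184, 187, 185, 186, 185]
540.5 15 [319.6 165.9]
542.5 15 [319.7 168.3]
538.5 63 [319.7 173.2]
538.5 31 [319.6 166.3]
546.5 63 [320.  184.8]
606.5 63 [322.  264.7]
598.5 63 [321.7 254.7]
598.5 31 [321.5 240. ]
```

```bash
python3 -m crank '[[[0,0,0.04],0],[[0,0,0.08],0],[[0,0,0.11],0],[[0,0,0.12],0],[[0,0,0.12],0],[[0,0,0.12],0]]' |sed -n '2p;4,5p'
python3 -m crank '[[[0,0,0],0],[[0,0,0],0],[[0,0,0],0],[[0,0,0],0]]' 0.3 30 |sed -n '2p;4,6p'
python3 -m crank '[[[-0.001,0,-0.001],0],[[-0.002,0,-0.001],0],[[-0.003,0,-0.001],0],[[-0.005,0,-0.001],0],[[-0.005,0,-0.001],0]]' |sed -n '2p;4,6p'
python3 -m crank '[[[0,0,0],0],[[0,0,0],0],[[0,0,0],0],[[0,0,0],0]]' 0.7 |sed -n '2p;4,5p'
python3 -m crank '[[[0,0,-0.02],0],[[0,0,-0.05],0],[[0,0,-0.08],0],[[0,0,-0.12],0],[[0,0,-0.12],0],[[0,0,-0.12],0]]' |sed -n '2p;4,5p'
cat >> h.py <<'E'
def col(file,u,r0,r1,X,y,zs=(63,)):
    im=cv2.imread("pics/"+file); g=cv2.cvtColor(im,cv2.COLOR_BGR2GRAY).astype(int)
    c=g[r0:r1,u-3:u+4].mean(1); d=np.diff(c); print("edges",[(r0+k+1,int(d[k])) for k in range(len(d)) if abs(d[k])>9])
    i=arm.camera_info("wrist"); i["view"]=np.load("pics/"+file+".npy")
    for x in X:
        for z in zs: print((round(x,1),z),px(i,(x,y,z)).round(1),end=" ")
    print()
E
python3 - <<'E'
from h import *
tilt(); snap("wrist","w12.png"); col("w12.png",320,140,290,[538.5,546.5,598.5,606.5],136.7); col("w12.png",320,140,141,[540.5,542.5],136.7,(15,))
E
```

```text
tcp_pos: [582.0, 136.5, 45.2]
wrist_force: [0.1, -0.0, -0.0]
opening: 59.9
tcp_pos: [584.2, 136.7, 47.7]
wrist_force: [0.3, 0.0, 3.2]
opening: 45.1
finger_force: 33.0
tcp_pos: [586.6, 136.6, 47.8]
wrist_force: [-5.1, -0.5, 9.4]
opening: 45.4
finger_force: 33.8
tcp_pos: [587.8, 136.4, 46.8]
wrist_force: [0.0, 0.3, -0.8]
opening: 59.8
tcp_pos: [588.1, 136.2, 170.0]
wrist_force: [0.3, -0.0, -0.3]
opening: 59.8
j [ 0.094  0.374 -0.019  1.157  0.002  0.118] p [588.1 136.2 170. ] tool z [ 0.0209  0.0041 -0.9998] yaw 178.6 t 27.5
edges [(158, -21), (160, 16), (161, -55), (162, -71), (163, -11), (167, 32), (168, 11), (177, -23), (179, 21), (235, -13), (236, -20), (248, 9), (249, 29), (258, 26), (259, 29)]
(538.5, 63) [319.7 165.1] (546.5, 63) [320.  176.8] (598.5, 63) [321.8 247.3] (606.5, 63) [322.  257.4] 
edges []
(540.5, 15) [319.6 159. ] (542.5, 15) [319.7 161.5]
```

The small bin is seated: its rim edges match the prediction within 1 px. Next is medium_1.

```bash
python3 -m crank '[[[0,0,-0.035],0],[[0.005,-0.02,-0.07],0],[[0.014,-0.055,-0.074],3],[[0.023,-0.09,-0.074],6],[[0.032,-0.125,-0.074],9],[[0.042,-0.16,-0.074],12],[[0.052,-0.195,-0.074],15],[[0.062,-0.23,-0.074],18],[[0.072,-0.265,-0.074],21],[[0.082,-0.3,-0.074],24],[[0.091,-0.335,-0.074],26.6],[[0.096,-0.351,-0.074],26.6]]' 0.9|sed -n 2p
python3 -m crank '[[[0,0,0],0],[[0,0,0],0],[[0,0,0],0]]'|sed -n 2p
python3 - <<'E'
from h import *
tilt(); i=snap("wrist","w13.png"); go(481.8,-211.5,70,152)
ax=np.array([np.cos(np.radians(152)),np.sin(np.radians(152))]); ay=np.array([-ax[1],ax[0]])
C=np.array([481.8,-211.5])
def P(a,b,z): q=C+ax*a+ay*b; return (q[0],q[1],z)
print("pred x-ends", [px(i,P(a,0,90)).round(1).tolist() for a in (39.5,31.5,-31.5,-39.5)],"sides",[px(i,P(0,b,90)).round(1).tolist() for b in (-28.5,28.5)])
u,v=px(i,P(0,0,90)); g=cv2.cvtColor(cv2.imread("pics/w13.png"),cv2.COLOR_BGR2GRAY).astype(float)
u=int(u);v=int(v)
c=np.diff(g[v-90:v+90,u-3:u+4].mean(1)); print("rows",[(v-90+k+1,int(c[k])) for k in range(len(c)) if abs(c[k])>9])
c=np.diff(g[v-3:v+4,u-80:u+80].mean(0)); print("cols",[(u-80+k+1,int(c[k])) for k in range(len(c)) if abs(c[k])>9])
E
```

```text
tcp_pos: [478.5, -215.9, 236.0]
tcp_pos: [479.9, -212.0, 236.9]
j [-0.576  0.206 -0.082  1.275  0.011 -0.087] p [ 479.9 -212.   236.9] tool z [ 0.0127  0.0053 -0.9999] yaw 152.01 t 28.8
shift [ 0.0003 -0.0009  0.1673] turn 0.1 cur yaw 152.1 pos [ 480.2 -211.7  237.3] j6 -0.09 t 28.8
pred x-ends [[320.9, 174.4], [320.9, 184.4], [320.8, 257.0], [320.8, 265.6]] sides [[355.0, 221.9], [286.7, 222.0]]
rows [(143, -27), (144, -30), (145, -14), (155, 10), (156, 11), (159, -33), (160, -18), (163, 34), (164, 14), (169, -23), (170, -17), (175, 30), (176, 10), (183, -23), (185, 23), (186, 9), (245, -22), (246, -17), (257, 35), (258, 12), (265, 19), (266, 29)]
cols [(284, -23), (285, -25), (287, -14), (289, 10), (295, -11), (296, -28), (297, -36), (299, 54), (300, 17), (343, -36), (344, -37), (346, 47), (347, 25), (354, -15), (355, -15), (356, 17), (358, 45), (359, 14)]
```

```bash
python3 -m crank '[[[0,0,0.04],0],[[0.001,-0.001,0.08],0],[[0.002,-0.001,0.11],0],[[0.003,-0.002,0.135],0],[[0.003,-0.002,0.15],0],[[0.003,-0.002,0.16],0],[[0.003,-0.002,0.167],0],[[0.003,-0.002,0.167],0],[[0.003,-0.002,0.167],0]]' 0.9|sed -n '2p;4p'
python3 -m crank '[[[0,0,0],0],[[0,0,0],0],[[0,0,0],0],[[0,0,0],0],[[0,0,0],0],[[0,0,0],0]]' 0.4 80
python3 -m crank '[[[0,0,-0.003],0],[[0,0,-0.006],0],[[0,0,-0.01],0],[[0,0,-0.015],0],[[0,0,-0.02],0],[[0,0,-0.03],0],[[0,0,-0.05],0],[[0,0,-0.08],0],[[0,0,-0.12],0],[[0,0,-0.15],0],[[0,0,-0.18],0],[[0,0,-0.18],0]]'
python3 -m crank '[[[0,0,0],0],[[0,0,0],0]]'>/dev/null
cat >> h.py <<'E'
def edges(file,u,v,hr,hc,th=9):
    g=cv2.cvtColor(cv2.imread("pics/"+file),cv2.COLOR_BGR2GRAY).astype(float); u=int(u);v=int(v)
    c=np.diff(g[v-hr:v+hr,u-3:u+4].mean(1)); print("rows",[(v-hr+k+1,int(c[k])) for k in range(len(c)) if abs(c[k])>th])
    c=np.diff(g[v-3:v+4,u-hc:u+hc].mean(0)); print("cols",[(u-hc+k+1,int(c[k])) for k in range(len(c)) if abs(c[k])>th])
def predheld(i,L,W,cx,cy,zr):
    s,p,Rm=state(); f=lambda a,b:px(i,p+Rm@np.array([a+cx,b+cy,-zr])).round(1).tolist()
    print("pred rows",[f(a,0) for a in (L/2,L/2-8,8-L/2,-L/2)],"cols",[f(0,b) for b in (-W/2,W/2)])
    return px(i,p+Rm@np.array([cx,cy,-zr]))
E
python3 - <<'E'
from h import *
tilt(); i=snap("wrist","w14.png"); u,v=predheld(i,79,57,3,0,18); edges("w14.png",u,v,130,100); predheld(i,79,57,0,0,20)
E
```

```text
tcp_pos: [479.8, -212.3, 71.7]
wrist_force: [1.0, -0.3, -0.4]
clock: 30.08
tcp_pos: [480.8, -212.3, 73.1]
ee_rot: [0.242, 0.97, 0.004, 0.009]
wrist_force: [0.7, 5.2, 5.9]
opening: 55.0
finger_force: 83.9
clock: 31.08
tcp_pos: [478.7, -215.3, 258.8]
ee_rot: [0.242, 0.97, 0.001, 0.012]
wrist_force: [1.9, -0.9, -2.6]
opening: 54.7
finger_force: 86.1
j [-0.581  0.195 -0.062  1.304  0.01  -0.092] p [ 476.  -213.2  250.7] tool z [ 0.0137  0.0034 -0.9999] yaw 151.98 t 31.2
pred rows [[321.9, 230.9], [321.9, 251.5], [321.7, 389.3], [321.7, 404.2]] cols [[250.5, 325.2], [393.1, 325.2]]
rows [(213, -23), (214, -20), (242, 10), (243, 23), (244, 17), (260, -15), (261, -19), (262, 24), (263, 13), (352, -28), (353, -12), (395, 11), (396, 25), (397, 28), (410, -20), (411, 56), (412, 49), (413, 14), (418, 9), (433, -67), (434, -117), (435, -25)]
cols [(226, 22), (227, 39), (228, 35), (229, 24), (240, -18), (241, -43), (242, -47), (243, -27), (251, 15), (252, 61), (253, 53), (254, 13), (267, -11), (268, -13), (269, -28), (270, -32), (271, -10), (279, 9), (280, 57), (281, 31), (362, -18), (363, -45), (364, -27), (372, 28), (373, 34), (374, 15), (389, -22), (390, -59), (391, -45), (399, 16), (400, 38), (401, 47), (402, 34), (403, 9), (413, -15), (414, -33), (415, -39), (416, -30), (417, -12)]
pred rows [[321.9, 240.5], [321.9, 261.0], [321.7, 398.4], [321.7, 413.3]] cols [[250.1, 334.5], [393.5, 334.6]]
```

```bash
cat >> h.py <<'E'
from scipy.optimize import least_squares
def fitheld(file,L,rows,zr0,p=None):
    """rows: near outer, near inner, far inner, far outer -> cx, zr, pitch(deg)"""
    i=arm.camera_info("wrist"); i["view"]=np.load("pics/"+file+".npy"); s,p,Rm=state()
    def f(q):
        cx,zr,pt=q; a=np.array([L/2,L/2-8,8-L/2,-L/2]); c,sn=np.cos(np.radians(pt)),np.sin(np.radians(pt))
        return [px(i,p+Rm@np.array([cx+k*c,0,-zr-k*sn]))[1]-r for k,r in zip(a,rows)]
    r=least_squares(lambda q:list(f(q))+[(q[1]-zr0)/3],[0,zr0,0]); print("held cx,zr,pitch",r.x.round(2),"res",np.round(r.fun,1))
E
python3 - <<'E'
from h import *
fitheld("w14.png",79,(243.5,262,396.5,412),17)
go(574.5,219.5,270,178.6)
E
```

```text
held cx,zr,pitch [-2.54 15.88 -0.87] res [-0.7  0.6  0.4 -0.4 -0.4]
shift [ 0.1157  0.4284 -0.017 ] turn -26.6 cur yaw 152.0 pos [ 475.6 -212.9  249.8] j6 -0.09 t 31.3
```

```bash
python3 -m crank '[[[0.005,0.02,-0.025],0],[[0.015,0.06,-0.025],-3],[[0.025,0.1,-0.025],-6],[[0.036,0.14,-0.025],-9],[[0.047,0.18,-0.025],-12],[[0.058,0.22,-0.025],-15],[[0.069,0.26,-0.025],-18],[[0.08,0.3,-0.025],-21],[[0.091,0.34,-0.025],-24],[[0.102,0.38,-0.025],-26.6],[[0.112,0.415,-0.025],-26.6],[[0.1155,0.428,-0.025],-26.6]]'|sed -n 2p
python3 -m crank '[[[0,0,0],0],[[0,0,0.04],0],[[0,0,0.08],0],[[0,0,0.12],0],[[0,0,0.15],0],[[0,0,0.17],0],[[0,0,0.18],0],[[0,0,0.18],0],[[0,0,0.18],0],[[0,0,0.18],0]]' |sed -n 2p
python3 -c "from h import *;tilt();go(574,219.5,62,178.6)"
```

```text
tcp_pos: [574.4, 223.5, 276.1]
tcp_pos: [579.0, 219.3, 100.8]
j [ 0.233  0.448 -0.082  1.023 -0.     0.257] p [579.  219.3 100.8] tool z [ 0.0172  0.0039 -0.9998] yaw 178.57 t 33.1
shift [ 0.0056 -0.0001  0.0387] turn -0.0 cur yaw 178.6 pos [579.  219.3 100.8] j6 0.26 t 33.1
```

```bash
python3 -m crank '[[[0.005,0,0.01],0],[[0.006,0,0.02],0],[[0.006,0,0.03],0],[[0.006,0,0.038],0],[[0.006,0,0.038],0],[[0.006,0,0.038],0],[[0.006,0,0.038],0]]' |sed -n '2p;4p'
python3 - <<'E'
from h import *
tilt();i=snap("wrist","w15.png");go(574,219.5,62,178.6)
u,v=predheld(i,79,57,-.5,0,17); edges("w15.png",u,v-90,110,100)
print([px(i,(x,219.5,z)).round(1).tolist() for x,z in [(537,15),(539,21),(539,15)]])
E
```

```text
tcp_pos: [572.6, 219.8, 61.2]
wrist_force: [-1.0, 0.1, -4.2]
j [ 0.236  0.472 -0.149  0.934 -0.     0.26 ] p [572.6 219.8  61.2] tool z [ 0.015   0.0036 -0.9999] yaw 178.61 t 33.7
shift [-0.0012 -0.0003 -0.0006] turn 0.0 cur yaw 178.6 pos [572.8 219.9  61.4] j6 0.26 t 33.8
pred rows [[322.3, 242.2], [322.3, 262.3], [322.1, 397.8], [322.1, 412.5]] cols [[251.5, 334.8], [392.8, 334.7]]
rows [(160, -12), (161, -26), (162, 10), (163, 20), (207, -21), (209, 26), (210, 10), (213, -45), (214, -74), (215, -22), (242, 13), (243, 18), (244, 12), (260, -16), (261, -16), (262, 23), (263, 12), (352, -25), (353, -14)]
cols [(244, -21), (245, -50), (246, -33), (264, -14), (265, -19), (267, 16), (268, 13), (269, 9), (374, -11), (375, -26), (376, -10), (377, 18), (378, 15), (379, 11), (395, 9), (396, 26), (397, 43), (398, 22), (414, -12), (415, -70), (416, -59), (418, 40), (419, 48), (420, 28), (421, 12)]
[[319.2, 208.4], [319.3, 215.1], [319.3, 212.1]]
```

```bash
python3 -m crank '[[[-0.001,0,0.003],0],[[-0.001,0,0.006],0],[[-0.001,0,0.009],0],[[-0.001,0,0.012],0],[[-0.001,0,0.0145],0],[[-0.001,0,0.0155],0],[[-0.001,0,0.0155],0]]' |sed -n '2p;4p'
python3 - <<'E'
from h import *
tilt();i=snap("wrist","w16.png");go(574,219.5,46,178.6)
u,v=predheld(i,79,57,-.5,0,17); edges("w16.png",u,v-90,110,100)
print([px(i,(x,219.5,z)).round(1).tolist() for x,z in [(537,15),(539,15)]])
E
```

```text
tcp_pos: [573.3, 219.8, 46.0]
wrist_force: [-1.7, -0.6, 2.1]
j [ 0.235  0.488 -0.165  0.903 -0.     0.26 ] p [573.3 219.8  46. ] tool z [ 0.0146  0.0033 -0.9999] yaw 178.61 t 34.4
shift [-0.0007 -0.0002  0.    ] turn 0.0 cur yaw 178.6 pos [573.3 219.8  46. ] j6 0.26 t 34.4
pred rows [[322.2, 241.6], [322.2, 261.7], [322.0, 397.1], [322.0, 411.8]] cols [[251.5, 334.1], [392.6, 334.1]]
rows [(163, -28), (164, -15), (165, 31), (166, 14), (213, -21), (214, -19), (215, -31), (216, -46), (217, -21), (242, 10), (243, 19), (244, 13), (260, -15), (261, -17), (262, 23), (263, 14), (352, -31), (353, -11)]
cols [(244, -21), (245, -49), (246, -35), (264, -17), (265, -19), (267, 18), (268, 13), (374, -12), (375, -25), (376, -11), (377, 16), (378, 16), (379, 10), (396, 23), (397, 44), (398, 26)]
[[319.3, 214.7], [319.4, 218.6]]
```

```bash
python3 -m crank '[[[0,0,0],0],[[0,0,0],0],[[0,0,0],0],[[0,0,0],0]]' 0.85 |sed -n '2p;4,5p'
python3 -m crank '[[[0,0,-0.02],0],[[0,0,-0.05],0],[[0,0,-0.08],0],[[0,0,-0.12],0],[[0,0,-0.12],0],[[0,0,-0.12],0]]' |sed -n '2p;4,5p'
python3 - <<'E'
from h import *
tilt(); i=snap("wrist","w17.png"); col("w17.png",320,130,300,[535,543,606,614],219.5); col("w17.png",320,140,141,[537,539],219.5,(15,))
E
python3 -m crank '[[[0,0,-0.035],0],[[0.003,-0.03,-0.05],3],[[0.007,-0.07,-0.055],6],[[0.012,-0.11,-0.055],9],[[0.018,-0.15,-0.055],12],[[0.025,-0.19,-0.055],15],[[0.033,-0.23,-0.055],18],[[0.041,-0.27,-0.055],21],[[0.05,-0.31,-0.055],24],[[0.06,-0.35,-0.055],26.6],[[0.07,-0.39,-0.055],26.6],[[0.082,-0.43,-0.055],26.6]]' 1 |sed -n 2p
python3 -m crank '[[[0,0,0],0],[[0,0,0],0],[[0,0,0],0]]'|sed -n 2p
python3 - <<'E'
from h import *
tilt(); i=snap("wrist","w18.png"); go(481.8,-211.4,40,152)
ax=np.array([np.cos(np.radians(152)),np.sin(np.radians(152))]); ay=np.array([-ax[1],ax[0]]); C=np.array([481.8,-211.4])
P=lambda a,b:np.append(C+ax*a+ay*b,58)
print("pred", [px(i,P(a,0)).round(1).tolist() for a in (45,37,-37,-45)],[px(i,P(0,b)).round(1).tolist() for b in (-34,34)]); edges("w18.png",*px(i,P(0,0)),90,80)
E
```

```text
tcp_pos: [574.0, 219.9, 45.7]
wrist_force: [0.5, 0.5, 0.2]
opening: 72.8
tcp_pos: [574.1, 219.9, 168.9]
wrist_force: [0.8, -0.1, -0.5]
opening: 72.4
j [0.235 0.395 0.01  1.164 0.    0.26 ] p [574.1 219.9 168.9] tool z [ 0.0214  0.0052 -0.9998] yaw 178.6 t 35.2
edges [(141, -18), (142, 14), (171, -25), (172, -39), (173, -51), (174, -26), (180, 29), (181, 12), (190, -21), (192, 21), (193, 10), (258, -19), (259, -15), (273, 9), (274, 27), (282, -11), (283, 25), (284, 12)]
(535, 63) [318.6 180.8] (543, 63) [318.9 192.3] (606, 63) [321.1 274.5] (614, 63) [321.3 284. ] 
edges []
(537, 15) [318.6 172.3] (539, 15) [318.7 174.7] 
tcp_pos: [477.1, -210.0, 215.8]
tcp_pos: [477.8, -208.3, 216.2]
j [-0.572  0.207 -0.132  1.224  0.011 -0.082] p [ 477.8 -208.3  216.2] tool z [ 0.0124  0.0054 -0.9999] yaw 151.94 t 36.5
shift [-0.0034 -0.0034  0.1765] turn 0.0 cur yaw 152.0 pos [ 478.2 -207.7  216.5] j6 -0.08 t 36.6
pred [[318.1, 170.0], [318.1, 179.7], [318.4, 261.8], [318.4, 269.9]] [[357.4, 222.2], [279.0, 222.5]]
rows [(148, -20), (149, -25), (150, -22), (151, -13), (159, 10), (163, 9), (165, -33), (166, -22), (170, 32), (171, 12), (178, -24), (179, 19), (180, 10), (249, -15), (250, -20), (251, -9), (261, 28), (262, 16), (269, 39), (270, 15)]
cols [(277, -30), (278, -22), (285, -12), (286, -32), (287, -36), (289, 33), (290, 44), (291, 14), (344, -44), (345, -33), (347, 51), (348, 25), (356, 45), (357, 17)]
```

```bash
python3 -m crank '[[[0,-0.002,0.04],0],[[-0.001,-0.004,0.08],0],[[-0.002,-0.004,0.11],0],[[-0.002,-0.004,0.135],0],[[-0.002,-0.004,0.155],0],[[-0.002,-0.004,0.168],0],[[-0.002,-0.004,0.177],0],[[-0.002,-0.004,0.177],0],[[-0.002,-0.004,0.177],0]]' 1|sed -n '2p;4p'
python3 -m crank '[[[0,0,0],0],[[0,0,0],0],[[0,0,0],0],[[0,0,0],0],[[0,0,0],0],[[0,0,0],0]]' 0.5 100
python3 -m crank '[[[0,0,-0.005],0],[[0,0,-0.015],0],[[0,0,-0.03],0],[[0,0,-0.06],0],[[0,0,-0.09],0],[[0,0,-0.12],0],[[0,0,-0.15],0],[[0,0,-0.18],0],[[0,0,-0.21],0],[[0,0,-0.23],0],[[0,0,-0.23],0],[[0,0,-0.23],0]]'
python3 - <<'E'
from h import *
tilt(); i=snap("wrist","w19.png"); u,v=predheld(i,90,68,0,0,17); edges("w19.png",u,v,130,100); go(577,321.5,270,178.6)
E
```

```text
tcp_pos: [481.3, -211.3, 40.6]
wrist_force: [0.0, -0.4, 0.9]
clock: 37.83
tcp_pos: [482.1, -212.8, 42.9]
ee_rot: [0.242, 0.97, 0.003, 0.008]
wrist_force: [-0.7, 2.7, 7.1]
opening: 64.8
finger_force: 110.4
clock: 38.83
tcp_pos: [477.9, -213.5, 271.2]
ee_rot: [0.242, 0.97, 0.003, 0.007]
wrist_force: [-0.0, -0.4, -7.6]
opening: 64.9
finger_force: 114.3
j [-0.58   0.193 -0.016  1.351  0.011 -0.091] p [ 477.9 -213.5  271.2] tool z [ 0.0161  0.0025 -0.9999] yaw 152.0 t 38.8
pred rows [[321.9, 221.9], [321.9, 242.5], [321.7, 401.2], [321.7, 415.6]] cols [[238.2, 328.3], [405.4, 328.3]]
rows [(199, -47), (200, -19), (221, 9), (222, 25), (223, 15), (239, -11), (240, -19), (242, 23), (243, 11), (355, -20), (356, -18), (398, 14), (399, 29), (400, 25), (402, -10), (413, 87), (414, 10), (433, -68), (434, -116), (435, -25)]
cols [(225, -14), (226, -38), (227, -44), (228, -30), (229, -15), (240, 9), (241, 55), (242, 56), (243, 17), (254, -9), (255, -13), (256, -16), (257, -31), (258, -24), (268, 10), (269, 61), (270, 27), (372, -49), (373, -28), (384, 16), (385, 36), (386, 18), (387, 9), (400, -56), (401, -55), (402, -17), (414, 24), (415, 42), (416, 42), (417, 24)]
shift [0.1627 0.5188 0.0032] turn -26.6 cur yaw 152.0 pos [ 477.1 -212.9  269.5] j6 -0.09 t 38.9
```

```bash
python3 -m crank '[[[0.01,0.04,-0.01],-2],[[0.022,0.08,-0.015],-4],[[0.034,0.12,-0.02],-6],[[0.046,0.16,-0.02],-8],[[0.058,0.2,-0.02],-11],[[0.07,0.24,-0.02],-14],[[0.082,0.28,-0.02],-17],[[0.095,0.32,-0.02],-20],[[0.107,0.355,-0.02],-22],[[0.119,0.39,-0.02],-24],[[0.131,0.425,-0.02],-26],[[0.143,0.46,-0.02],-26.6]]'|sed -n 2p
python3 -c "from h import *;tilt();go(577.5,321.5,110,178.6)"
```

```text
tcp_pos: [565.7, 261.6, 290.1]
j [ 3.050e-01  3.990e-01  3.110e-01  1.474e+00 -1.000e-03  3.270e-01] p [565.7 261.6 290.1] tool z [ 0.0092  0.0017 -1.    ] yaw 178.71 t 39.9
shift [-0.0089  0.0598  0.1803] turn 0.1 cur yaw 178.7 pos [565.7 261.6 290.1] j6 0.33 t 39.9
```

```bash
python3 -m crank '[[[-0.004,0.03,0],0],[[-0.009,0.06,0],0],[[-0.009,0.06,0],0],[[-0.009,0.06,0.04],0],[[-0.009,0.06,0.08],0],[[-0.009,0.06,0.12],0],[[-0.009,0.06,0.15],0],[[-0.009,0.06,0.17],0],[[-0.009,0.06,0.18],0],[[-0.009,0.06,0.18],0],[[-0.009,0.06,0.18],0]]'|sed -n 2p
python3 -c "from h import *;tilt();go(577.5,321.5,65,178.6)"
```

```text
tcp_pos: [579.3, 319.9, 112.8]
j [ 0.384  0.523  0.071  1.107 -0.002  0.409] p [579.3 319.9 112.8] tool z [ 0.0121  0.0025 -0.9999] yaw 178.6 t 40.8
shift [0.0025 0.0014 0.0478] turn -0.0 cur yaw 178.6 pos [579.3 319.9 112.8] j6 0.41 t 40.8
```

```bash
python3 -m crank '[[[0.0025,0.0014,0.015],0],[[0.0025,0.0014,0.03],0],[[0.0025,0.0014,0.043],0],[[0.0025,0.0014,0.048],0],[[0.0025,0.0014,0.048],0],[[0.0025,0.0014,0.048],0],[[0.0025,0.0014,0.048],0]]'|sed -n '2p;4p'
python3 - <<'E'
from h import *
tilt();i=snap("wrist","w20.png");go(577.5,321.5,48,178.6)
u,v=predheld(i,90,68,.5,0,15); edges("w20.png",u,v-90,110,100)
print([px(i,(x,321.5,z)).round(1).tolist() for x,z in [(534,15),(536,22),(536,15)]])
# pocket corner columns in rows just near-side of foot
g=cv2.cvtColor(cv2.imread("pics/w20.png"),cv2.COLOR_BGR2GRAY).astype(float)
print([px(i,(534,321.5+s*w,15)).round(1).tolist() for s in(-1,1) for w in (30,32)])
E
```

```text
tcp_pos: [579.6, 322.5, 67.9]
wrist_force: [-0.1, 0.0, -7.5]
j [ 0.388  0.553  0.004  1.004 -0.002  0.412] p [579.6 322.5  67.9] tool z [ 0.0175  0.0047 -0.9998] yaw 178.6 t 41.4
shift [ 0.0024 -0.0011  0.0197] turn 0.0 cur yaw 178.6 pos [579.5 322.4  67.8] j6 0.41 t 41.4
pred rows [[322.1, 222.9], [322.1, 243.4], [321.9, 401.7], [321.9, 416.1]] cols [[238.8, 329.0], [405.2, 328.9]]
rows [(160, -16), (161, -21), (162, 12), (163, 26), (164, 9), (185, -9), (186, -32), (187, -15), (188, 37), (189, 15), (198, -45), (199, -70), (200, -23), (221, 9), (222, 25), (223, 10), (239, -11), (240, -17), (241, 11), (242, 17)]
cols [(230, -39), (231, -56), (250, -16), (251, -26), (253, 14), (254, 12), (389, -10), (390, -15), (391, 15), (392, 15), (393, 12), (394, 9), (411, 29), (412, 23)]
[[317.4, 187.4], [317.4, 193.8], [317.5, 191.0]]
[[262.3, 188.7], [258.6, 188.8], [372.6, 186.0], [376.2, 185.9]]
```

```bash
python3 -m crank '[[[0.0025,-0.0008,0],0],[[0.0025,-0.0008,0.003],0],[[0.0025,-0.0008,0.006],0],[[0.0025,-0.0008,0.009],0],[[0.0025,-0.0008,0.012],0],[[0.0025,-0.0008,0.015],0],[[0.0025,-0.0008,0.018],0],[[0.0025,-0.0008,0.018],0],[[0.0025,-0.0008,0.018],0]]' |sed -n '2p;4p'
python3 - <<'E'
from h import *
tilt();i=snap("wrist","w21.png");go(577.5,321.5,48,178.6)
u,v=predheld(i,90,68,.5,0,15); edges("w21.png",u,v-90,110,100)
print([px(i,(x,321.5,z)).round(1).tolist() for x,z in [(534,15),(536,15)]])
E
```

```text
tcp_pos: [581.4, 321.6, 53.4]
wrist_force: [3.0, -4.3, 15.1]
j [ 0.387  0.56  -0.021  0.963 -0.005  0.412] p [581.4 321.6  53.4] tool z [ 0.0261  0.0054 -0.9996] yaw 178.54 t 42.2
shift [ 0.004  -0.0003  0.0054] turn -0.1 cur yaw 178.5 pos [581.4 321.6  53.5] j6 0.41 t 42.2
pred rows [[322.2, 223.1], [322.2, 243.6], [322.0, 402.0], [322.0, 416.3]] cols [[238.8, 329.2], [405.4, 329.1]]
rows [(160, -28), (161, -15), (162, 29), (163, 20), (187, -26), (188, -52), (189, -40), (190, -11), (226, 17), (227, 15), (244, -19), (246, 23), (247, 9), (345, -28)]
cols [(226, -50), (227, -48), (247, -21), (249, 20), (250, 15), (390, -10), (391, -26), (392, -11), (393, 17), (394, 13), (395, 10), (413, 16), (414, 38), (415, 13)]
[[318.7, 189.0], [318.8, 192.9]]
```

```bash
python3 -m crank '[[[0,0,-0.005],0],[[0,0,-0.009],0],[[-0.0015,0,-0.009],0],[[-0.003,0,-0.009],0],[[-0.003,0,-0.009],0],[[-0.003,0,-0.009],0]]' |sed -n '2p;4p'
python3 -c "
from h import *
i=snap('wrist','w22.png');edges('w22.png',320,230,80,2,12);print([px(i,(x,321.5,z)).round(1).tolist() for x,z in [(534,15),(536,15)]])"
python3 -m crank '[[[0,0,0.003],0],[[0,0,0.006],0],[[0,0,0.009],0],[[0,0,0.011],0],[[0,0,0.011],0]]' |sed -n '2p;4p'
python3 - <<'E'
from h import *
tilt();i=snap("wrist","w23.png"); edges("w23.png",320,230,80,2,12)
print([px(i,(x,321.5,z)).round(1).tolist() for x,z in [(534,15),(536,15)]])
E
```

```text
tcp_pos: [578.2, 321.1, 55.8]
wrist_force: [0.3, -0.6, -6.7]
rows [(166, -16), (167, -23), (169, 30), (192, -13), (193, -66), (194, -49), (222, 13), (223, 21), (240, -14), (241, -18), (243, 18)]
cols []
[[320.2, 194.8], [320.3, 198.6]]
tcp_pos: [582.3, 321.1, 52.2]
wrist_force: [-3.2, -7.4, 23.0]
j [ 0.385  0.565 -0.017  0.966 -0.005  0.409] p [582.3 321.1  52.2] tool z [ 0.023   0.0044 -0.9997] yaw 178.62 t 43.2
rows [(159, -27), (161, 37), (162, 13), (186, -55), (187, -64), (226, 14), (227, 15), (244, -12), (245, -17), (246, 16), (247, 16)]
cols []
[[319.9, 188.0], [320.0, 191.9]]
```

```bash
python3 - <<'E'
from h import *
i=arm.camera_info("wrist")
for f in ("w22.png","w23.png"):
    i["view"]=np.load("pics/"+f+".npy"); g=cv2.cvtColor(cv2.imread("pics/"+f),cv2.COLOR_BGR2GRAY).astype(float)
    for y in (321.5-32,321.5-30,321.5+30,321.5+32): print(px(i,(534,y,15)).round(1),px(i,(540,y,15)).round(1),end=" ")
    print()
    for r in range(182,212,3):
        c=np.diff(g[r-1:r+2].mean(0)); print(r,[(k+1,int(c[k])) for k in range(238,400) if abs(c[k])>12])
E
```

```text
[258.1 196.3] [259.  207.7] [261.9 196.2] [262.9 207.6] [378.6 193.4] [378.2 204.8] [382.5 193.3] [382.1 204.7] 
182 [(243, 32), (244, 117), (245, 39)]
185 [(243, 19), (244, 94), (245, 67), (246, 13)]
188 [(243, 12), (244, 76), (245, 87), (246, 19)]
191 [(243, 30), (244, 87), (245, 68)]
194 [(242, 44), (243, 115), (244, 37), (257, -16), (260, -17), (261, -18), (262, -14), (377, 12), (378, 25), (379, 36), (380, 13), (389, 23)]
197 [(241, 62), (242, 91), (243, 33), (257, -18), (258, -24), (259, -42), (260, -35), (379, 40), (380, 59), (381, -24), (382, -50), (384, 58), (385, 16), (388, 17), (389, 23)]
200 [(240, 66), (241, 98), (243, -22), (258, -33), (259, -23), (395, 13), (396, 29), (397, 51), (398, 19)]
203 [(239, 59), (240, 25), (241, -33), (242, -48), (243, -21), (380, -13), (397, 12), (398, 30), (399, 48), (400, 37)]
206 [(239, -42), (240, -49), (241, -22), (257, -12), (400, 33)]
209 [(239, -24), (383, -13)]
[255.8 189.6] [256.9 201.3] [259.8 189.5] [260.8 201.2] [380.  186.5] [379.6 198.3] [384.  186.4] [383.6 198.2] 
182 [(241, 43), (242, 127), (243, 25)]
185 [(240, 34), (241, 85), (242, 69)]
188 [(239, 44), (240, 111), (241, 39), (255, -19), (256, -14), (259, -32), (260, -19), (380, 41), (381, 39), (383, -14), (390, 25), (391, 15)]
191 [(239, 90), (240, 35), (255, -19), (256, -17), (257, -28), (258, -39), (259, -17), (381, 43), (382, 21), (383, -41), (384, -31), (385, 40), (386, 39), (390, 28), (391, 13)]
194 [(239, 19), (255, -19), (256, -47), (257, -46), (385, 54), (386, 31), (390, 35)]
197 [(241, -13), (242, -17), (243, -16), (255, -25), (256, -38), (257, -18), (263, 18), (266, -13), (385, 18), (386, 14), (390, 13), (398, 17), (399, 37), (400, 15)]
200 [(239, -26), (240, -53), (241, -35), (381, -12), (399, 13), (400, 43)]
203 [(239, -50), (240, -15), (256, -14), (258, 13), (383, -13)]
206 [(384, -17)]
209 [(256, 14), (257, 12), (385, -17)]
```

```bash
python3 -m crank '[[[0,0,-0.005],0],[[0,0,-0.011],0],[[-0.0015,0,-0.011],0],[[-0.003,0,-0.011],0],[[-0.003,0,-0.011],0],[[-0.003,0,-0.011],0]]' |sed -n '2p;4p'
python3 -m crank '[[[0,0,0.003],0],[[0,0,0.006],0],[[0,0,0.009],0],[[0,0,0.011],0],[[0,0,0.013],0],[[0,0,0.013],0]]' |sed -n '2p;4p'
python3 - <<'E'
from h import *
tilt();i=snap("wrist","w24.png"); edges("w24.png",320,230,80,2,12)
print([px(i,(x,321.5,z)).round(1).tolist() for x,z in [(534,15),(536,15)]])
E
```

```text
tcp_pos: [581.4, 321.0, 55.5]
wrist_force: [0.2, -0.3, -7.5]
tcp_pos: [581.1, 321.3, 49.2]
wrist_force: [-13.7, -5.5, 25.6]
j [ 0.385  0.571 -0.014  0.97  -0.002  0.409] p [581.1 321.3  49.2] tool z [ 0.0157  0.0042 -0.9999] yaw 178.63 t 44.2
rows [(162, -23), (163, -20), (164, 18), (165, 26), (190, -27), (191, -28), (193, -41), (194, -36), (221, 20), (222, 19), (239, -16), (240, -12), (241, 24)]
cols []
[[319.6, 191.8], [319.7, 195.8]]
```

```bash
python3 -m crank '[[[0.001,0,-0.003],0],[[0.001,0,-0.003],0]]' |sed -n '2p;4p'
python3 -m crank '[[[0,0,0],0],[[0,0,0],0],[[0,0,0],0],[[0,0,0],0]]' 1 |sed -n '2p;4,5p'
python3 -m crank '[[[0,0,-0.02],0],[[0,0,-0.05],0],[[0,0,-0.08],0],[[0,0,-0.12],0],[[0,0,-0.12],0],[[0,0,-0.12],0]]' |sed -n '2p;4,5p'
python3 - <<'E'
from h import *
tilt(); i=snap("wrist","w25.png"); col("w25.png",320,120,320,[532,540,614,622],321.5); col("w25.png",320,140,141,[534,536],321.5,(15,))
u,v=px(i,(577,321.5,63)); print([px(i,(577,321.5+s,63)).round(1).tolist() for s in (-34,34)]); edges("w25.png",u,v,2,80)
go(530,-393.5,220,178)
E
```

```text
tcp_pos: [581.2, 321.4, 49.6]
wrist_force: [-7.4, -3.0, 11.9]
tcp_pos: [581.4, 321.4, 46.8]
wrist_force: [0.4, -0.4, -0.4]
opening: 85.4
tcp_pos: [581.5, 321.7, 170.3]
wrist_force: [-0.0, 0.5, 0.3]
opening: 85.2
j [ 0.386  0.492  0.163  1.221 -0.002  0.41 ] p [581.5 321.7 170.3] tool z [ 0.0208  0.0061 -0.9998] yaw 178.6 t 45.3
edges [(141, -12), (143, 15), (158, -55), (159, -66), (160, -12), (164, 32), (165, 13), (174, -21), (175, -13), (176, 27), (177, 13), (258, -24), (259, -15), (273, 27), (274, 15), (282, 12), (283, 28), (310, 51), (311, 25)]
(532, 63) [318.4 165.2] (540, 63) [318.7 177. ] (614, 63) [321.2 274.5] (622, 63) [321.5 283.9] 
edges []
(534, 15) [318.4 159.1] (536, 15) [318.5 161.6] 
[[273.1, 229.2], [367.0, 226.9]]
rows []
cols [(272, -39), (273, -51), (282, -13), (283, -41), (284, -24), (287, 46), (288, 24), (351, -42), (352, -36), (355, 34), (356, 30), (357, 17), (365, 14), (366, 66), (367, 13), (369, -28), (370, -17)]
shift [ 0.0318 -0.7153 -0.0562] turn 0.6 cur yaw 178.6 pos [580.1 321.1 167.8] j6 0.41 t 45.4
```

```bash
python3 -m crank '[[[0,0,-0.035],0],[[0.002,-0.03,-0.06],0],[[0.004,-0.07,-0.07],0],[[0.006,-0.11,-0.07],0],[[0.008,-0.15,-0.07],0],[[0.010,-0.19,-0.07],0],[[0.012,-0.23,-0.07],0],[[0.014,-0.27,-0.07],0],[[0.016,-0.31,-0.07],0],[[0.018,-0.35,-0.07],0],[[0.020,-0.39,-0.07],0],[[0.022,-0.43,-0.07],0.6]]' 0.9 |sed -n 2p
python3 -m crank '[[[0.002,-0.04,0],0],[[0.004,-0.08,0],0],[[0.006,-0.12,0],0],[[0.008,-0.16,0],0],[[0.009,-0.2,0],0],[[0.01,-0.24,0],0],[[0.01,-0.28,0],0],[[0.01,-0.285,0],0],[[0.01,-0.285,0],0],[[0.01,-0.285,0],0]]' |sed -n 2p
cat >> h.py <<'E'
def nest(file,C,yaw,L,W,z):
    i=snap("wrist",file); t=np.radians(yaw); ax=np.array([np.cos(t),np.sin(t)]); ay=np.array([-ax[1],ax[0]])
    P=lambda a,b:np.append(np.array(C)+ax*a+ay*b,z)
    print("pred", [px(i,P(a,0)).round(1).tolist() for a in (L/2,L/2-8,8-L/2,-L/2)],[px(i,P(0,b)).round(1).tolist() for b in (-W/2,W/2)]); edges(file,*px(i,P(0,0)),90,80)
E
python3 - <<'E'
from h import *
tilt(); nest("w26.png",(530,-393.5),178,79,57,90); go(530,-393.5,72,178)
E
```

```text
tcp_pos: [544.5, -110.4, 232.9]
tcp_pos: [525.2, -392.7, 231.5]
j [-0.77   0.473  0.283  1.377  0.013 -0.735] p [ 525.2 -392.7  231.5] tool z [ 0.0121  0.0066 -0.9999] yaw 177.95 t 47.2
pred [[319.3, 179.5], [319.3, 189.6], [319.5, 262.8], [319.5, 271.4]] [[354.0, 227.4], [284.7, 227.6]]
rows [(163, -13), (164, -39), (165, -20), (168, 18), (169, 22), (175, -25), (176, -13), (181, 24), (182, 18), (190, -21), (191, 16), (192, 10), (251, -13), (252, -19), (264, 31), (265, 9), (273, 17), (302, 18), (303, 43), (305, -26), (306, -15)]
cols [(282, -16), (284, -17), (286, 15), (293, -11), (294, -41), (295, -20), (296, 27), (297, 36), (298, 12), (341, -26), (342, -38), (343, -13), (344, 37), (345, 29), (346, 10), (353, -11), (354, 10), (356, 32), (357, 14)]
shift [-0.0025 -0.0024  0.1602] turn 0.0 cur yaw 178.0 pos [ 525.6 -391.9  232.2] j6 -0.73 t 47.2
```

```bash
python3 -m crank '[[[0,-0.001,0.04],0],[[-0.001,-0.002,0.08],0],[[-0.002,-0.0024,0.11],0],[[-0.002,-0.0024,0.135],0],[[-0.002,-0.0024,0.15],0],[[-0.002,-0.0024,0.16],0],[[-0.002,-0.0024,0.16],0],[[-0.002,-0.0024,0.16],0]]' 0.9|sed -n '2p;4p'
python3 -m crank '[[[0,0,0],0],[[0,0,0],0],[[0,0,0],0],[[0,0,0],0],[[0,0,0],0],[[0,0,0],0]]' 0.4 80
python3 -m crank '[[[0,0,-0.003],0],[[0,0,-0.006],0],[[0,0,-0.01],0],[[0,0,-0.015],0],[[0,0,-0.02],0],[[0,0,-0.03],0],[[0,0,-0.05],0],[[0,0,-0.08],0],[[0,0,-0.12],0],[[0,0,-0.15],0],[[0,0,-0.18],0],[[0,0,-0.2],0]]'
python3 -m crank '[[[0,0,0],0],[[0,0,0],0]]'>/dev/null
python3 - <<'E'
from h import *
tilt(); i=snap("wrist","w27.png"); u,v=predheld(i,79,57,0,0,17); edges("w27.png",u,v,130,100); go(475.5,222,285,178.6)
E
```

```text
tcp_pos: [530.7, -394.0, 74.2]
wrist_force: [0.2, -0.9, -0.3]
clock: 48.4
tcp_pos: [531.5, -396.9, 76.6]
ee_rot: [0.018, 1.0, 0.0, 0.009]
wrist_force: [-0.8, -1.9, 7.3]
opening: 54.6
finger_force: 85.6
clock: 49.4
tcp_pos: [527.5, -395.6, 278.5]
ee_rot: [0.017, 1.0, 0.001, 0.009]
wrist_force: [-0.2, -0.1, -3.3]
opening: 54.2
finger_force: 85.9
j [-0.771  0.475  0.392  1.477  0.013 -0.737] p [ 527.7 -396.   275.2] tool z [ 0.0168  0.0018 -0.9999] yaw 178.02 t 49.6
pred rows [[323.4, 236.9], [323.4, 256.9], [323.0, 391.3], [323.0, 405.9]] cols [[253.4, 328.6], [393.0, 328.8]]
rows [(222, -23), (223, -13), (254, 20), (255, 20), (271, -20), (273, 21), (357, -28), (358, -13), (399, 11), (400, 28), (401, 26), (403, -11), (404, -10), (414, 94), (415, 13), (425, -21), (426, -32), (427, -35), (428, -43), (429, -30), (433, -17), (434, -9)]
cols [(225, 11), (226, 30), (227, 43), (228, 25), (239, -11), (240, -32), (241, -44), (242, -31), (243, -14), (254, 25), (255, 70), (256, 22), (270, -11), (271, -31), (272, -26), (280, 32), (281, 40), (282, 14), (360, -20), (361, -46), (362, -26), (370, 11), (371, 36), (372, 18), (373, 11), (374, 11), (387, -55), (388, -50), (400, 20), (401, 42), (402, 40), (403, 20), (414, -16), (415, -32), (416, -34), (417, -23)]
shift [ 0.0728  0.6154 -0.01  ] turn -0.6 cur yaw 178.0 pos [ 527.1 -395.5  273.1] j6 -0.74 t 49.6
```

```bash
python3 - <<'E'
from h import *
fitheld("w27.png",79,(254.5,272,400.5,414.5),13.4)
E
python3 -m crank '[[[0.004,0.035,-0.01],0],[[0.008,0.075,-0.02],0],[[0.013,0.115,-0.02],0],[[0.018,0.155,-0.02],0],[[0.023,0.195,-0.02],0],[[0.028,0.235,-0.02],0],[[0.033,0.275,-0.02],0],[[0.038,0.315,-0.02],0],[[0.043,0.355,-0.02],0],[[0.048,0.395,-0.02],0],[[0.053,0.435,-0.02],-0.6],[[0.058,0.475,-0.02],-0.6]]' |sed -n 2p
python3 -m crank '[[[0.005,0.04,0],0],[[0.01,0.08,0],0],[[0.013,0.12,0],0],[[0.015,0.14,0],0],[[0.015,0.14,0],0],[[0.015,0.14,0],0],[[0.015,0.14,0],0]]' |sed -n 2p
python3 -c "from h import *;tilt();go(475.5,222,100,178.6)"
```

```text
held cx,zr,pitch [-8.57 12.78 -0.68] res [-0.6  0.7 -0.   0.  -0.2]
tcp_pos: [483.5, 82.7, 292.3]
tcp_pos: [473.0, 220.5, 293.3]
j [ 2.830e-01  1.890e-01  3.400e-02  1.404e+00 -1.000e-03  3.070e-01] p [473.  220.5 293.3] tool z [ 0.0112  0.0021 -0.9999] yaw 178.62 t 51.2
shift [-0.0003  0.0011  0.1933] turn 0.0 cur yaw 178.6 pos [473.  220.5 293.3] j6 0.31 t 51.2
```

```bash
python3 -m crank '[[[0,0.001,0.04],0],[[0.001,0.001,0.08],0],[[0.002,0.001,0.12],0],[[0.003,0.001,0.16],0],[[0.004,0.001,0.19],0],[[0.005,0.001,0.21],0],[[0.006,0.001,0.22],0],[[0.006,0.001,0.227],0],[[0.006,0.001,0.227],0],[[0.006,0.001,0.227],0],[[0.006,0.001,0.227],0]]' |sed -n '2p;4p'
cat >> h.py <<'E'
def hover(file,X,Y,l,w,L,W,cx,zr):
    """lip prediction against the picture: X,Y pocket centre, l,w pocket half sizes"""
    tilt(); i=snap("wrist",file); s,p,Rm=state()
    print("lip",px(i,(X-l,Y,15)).round(1),"far lip",px(i,(X+l,Y,15)).round(1),"corners",[px(i,(X-l,Y+k*w,15)).round(1).tolist() for k in (-1,1)])
    for c in (cx-3,cx,cx+3):
        f=lambda a,z:px(i,p+Rm@np.array([c+a,0,-zr+z]))[1].round(1)
        print(" cx",c,"rim",f(L/2,0),f(L/2-8,0),"body bottom",f(L/2,32),"foot bottom",f(L/2-4,58),"far rim",f(-L/2+8,0),f(-L/2,0))
    u,v=px(i,p+Rm@np.array([cx,0,-zr])); edges(file,u,v-30,150,1,10)
E
python3 - <<'E'
from h import *
hover("w28.png",475.5,222,37.5,26.5,79,57,0,13.4)
E
```

```text
tcp_pos: [472.9, 223.2, 69.7]
wrist_force: [-0.1, -0.2, -3.2]
j [ 0.288  0.308 -0.38   0.865 -0.001  0.313] p [472.9 223.2  69.7] tool z [ 0.0176  0.0044 -0.9998] yaw 178.58 t 52.1
lip [317.5 205.7] far lip [320.9 321.9] corners [[270.1, 207.0], [365.0, 204.5]]
 cx -3 rim 244.7 264.1 body bottom 221.8 foot bottom 215.7 far rim 395.7 410.0
 cx 0 rim 237.2 256.9 body bottom 215.5 foot bottom 210.3 far rim 390.2 404.7
 cx 3 rim 229.6 249.6 body bottom 209.2 foot bottom 204.8 far rim 384.6 399.3
rows [(178, 36), (179, 12), (202, -20), (203, -23), (205, 29), (221, -20), (222, -65), (223, -46), (254, 17), (255, 19), (271, -18), (273, 20), (357, -28), (358, -10), (400, 23), (401, 23), (413, -15), (414, 10), (418, -17), (419, 12), (432, -22), (433, -40), (434, -22)]
cols []
```

```bash
python3 -m crank '[[[0.002,-0.001,0],0],[[0.004,-0.001,0.003],0],[[0.004,-0.001,0.006],0],[[0.004,-0.001,0.007],0],[[0.004,-0.001,0.007],0],[[0.004,-0.001,0.007],0]]' |sed -n '2p;4p'
python3 - <<'E'
from h import *
hover("w29.png",474.8,222,37.5,26.5,79,57,-6.5,13.4)
g=cv2.cvtColor(cv2.imread("pics/w29.png"),cv2.COLOR_BGR2GRAY).astype(float)
for r in range(205,224,3):
    c=np.diff(g[r-1:r+2].mean(0)); print(r,[(k+1,int(c[k])) for k in range(250,390) if abs(c[k])>12])
E
```

```text
tcp_pos: [467.3, 222.1, 60.8]
wrist_force: [0.4, -0.3, -3.1]
j [ 0.289  0.31  -0.402  0.844 -0.001  0.313] p [467.3 222.1  60.8] tool z [ 0.0143  0.0034 -0.9999] yaw 178.61 t 52.7
lip [319.7 218.8] far lip [322.8 337.2] corners [[270.7, 220.0], [368.8, 217.6]]
 cx -9.5 rim 261.0 279.9 body bottom 235.5 foot bottom 227.7 far rim 407.8 421.8
 cx -6.5 rim 253.8 272.9 body bottom 229.4 foot bottom 222.4 far rim 402.5 416.6
 cx -3.5 rim 246.4 265.8 body bottom 223.2 foot bottom 217.0 far rim 397.0 411.4
rows [(186, 10), (191, 14), (192, 29), (216, -13), (217, -25), (219, 33), (220, 11), (221, -20), (222, -66), (223, -45), (254, 18), (255, 17), (271, -15), (273, 20), (357, -26), (358, -10), (400, 23), (401, 24), (403, -10), (413, -20), (414, -13), (429, 24), (430, 28), (432, -33), (433, -51), (434, -26)]
cols []
205 []
208 []
211 []
214 []
217 [(268, -14), (374, 19)]
220 [(268, -16), (269, -13), (272, -31), (273, -18), (274, 52), (275, 34), (367, -50), (368, -47), (369, 27), (370, 24), (373, 22), (374, 23)]
223 [(268, -12), (269, -15), (272, -29), (273, -31), (274, 18), (276, -15), (365, 25), (366, 52), (367, -35), (368, -45), (369, 37), (370, 27), (373, 25), (374, 21)]
```

```bash
python3 -m crank '[[[0,0,0.003],0],[[0,0,0.006],0],[[0,0,0.009],0],[[0,0,0.0115],0],[[0,0,0.0115],0],[[0,0,0.0115],0]]' |sed -n '2p;4p'
python3 - <<'E'
from h import *
hover("w30.png",474.8,222,37.5,26.5,79,57,-6.5,13.4)
E
```

```text
tcp_pos: [467.3, 222.1, 49.6]
wrist_force: [-1.2, -0.3, 1.6]
j [ 0.289  0.323 -0.416  0.817 -0.001  0.313] p [467.3 222.1  49.6] tool z [ 0.0142  0.0035 -0.9999] yaw 178.61 t 53.2
lip [319.8 224.9] far lip [323.1 348.4] corners [[268.0, 226.1], [371.7, 223.6]]
 cx -9.5 rim 260.7 279.6 body bottom 235.2 foot bottom 227.5 far rim 407.5 421.5
 cx -6.5 rim 253.4 272.6 body bottom 229.1 foot bottom 222.1 far rim 402.1 416.3
 cx -3.5 rim 246.1 265.5 body bottom 222.9 foot bottom 216.7 far rim 396.7 411.0
rows [(190, 10), (196, 29), (197, 17), (222, -19), (223, -24), (224, -10), (225, -46), (226, -33), (254, 18), (255, 16), (271, -18), (273, 17), (357, -27), (358, -11), (400, 22), (401, 24), (413, -13), (414, -19), (432, -14), (433, -22), (434, -11)]
cols []
```

Clean insertion, with about 5 N on the floor. I'll release, verify, and go back for large_2.

```bash
python3 -m crank '[[[0,0,0],0],[[0,0,0],0],[[0,0,0],0],[[0,0,0],0]]' 0.85 |sed -n '2p;4,5p'
python3 -m crank '[[[0,0,-0.02],0],[[0,0,-0.05],0],[[0,0,-0.08],0],[[0,0,-0.12],0],[[0,0,-0.12],0],[[0,0,-0.12],0]]' |sed -n '2p;4,5p'
python3 - <<'E'
from h import *
tilt(); i=snap("wrist","w31.png"); X=474.8; col("w31.png",320,120,320,[X-39.5,X-31.5,X+31.5,X+39.5],222)
go(531.5,-393.5,220,178)
E
python3 -m crank '[[[0,0,-0.035],0],[[-0.003,-0.03,-0.06],0],[[-0.006,-0.07,-0.07],0],[[-0.01,-0.11,-0.07],0],[[-0.014,-0.15,-0.07],0],[[-0.018,-0.19,-0.07],0],[[-0.023,-0.23,-0.07],0],[[-0.028,-0.27,-0.07],0],[[-0.034,-0.31,-0.07],0],[[-0.04,-0.35,-0.07],0],[[-0.046,-0.39,-0.07],0],[[-0.052,-0.43,-0.07],0.6]]' 1 |sed -n 2p
python3 -m crank '[[[-0.006,-0.04,0],0],[[-0.012,-0.08,0],0],[[-0.018,-0.12,0],0],[[-0.023,-0.16,0],0],[[-0.023,-0.185,0],0],[[-0.023,-0.185,0],0],[[-0.023,-0.185,0],0],[[-0.023,-0.185,0],0]]' |sed -n 2p
python3 - <<'E'
from h import *
tilt(); nest("w32.png",(531.5,-393.5),178,90,68,58); go(531.5,-393.5,41,178)
E
```

```text
tcp_pos: [468.1, 222.3, 49.7]
wrist_force: [0.1, 0.0, 0.6]
opening: 72.7
tcp_pos: [468.0, 222.5, 172.4]
wrist_force: [-0.3, 0.3, -0.7]
opening: 72.6
j [ 2.890e-01  2.120e-01 -2.350e-01  1.102e+00 -1.000e-03  3.130e-01] p [468.  222.5 172.4] tool z [ 0.0209  0.0054 -0.9998] yaw 178.61 t 54.1
edges [(161, 31), (162, 17), (178, -30), (179, -42), (180, -42), (181, -17), (187, 23), (188, 15), (197, -19), (198, 15), (199, 11), (262, -20), (263, -15), (278, 17), (279, 20), (287, -25), (311, 10), (312, 29), (319, -9)]
(435.3, 63) [318.8 188.9] (443.3, 63) [319.1 200. ] (506.3, 63) [321.2 280. ] (514.3, 63) [321.4 289.3] 
shift [-0.0806 -0.6135 -0.051 ] turn 0.6 cur yaw 178.6 pos [466.7 222.  170.5] j6 0.31 t 54.1
tcp_pos: [505.5, -211.3, 236.7]
tcp_pos: [522.3, -394.5, 236.3]
j [-0.775  0.469  0.288  1.386  0.013 -0.74 ] p [ 522.3 -394.5  236.3] tool z [ 0.0124  0.0062 -0.9999] yaw 177.99 t 55.8
pred [[321.4, 170.9], [321.4, 180.0], [321.4, 257.1], [321.4, 264.8]] [[358.2, 219.9], [284.6, 220.1]]
rows [(172, -35), (173, -31), (177, 11), (178, 25), (185, -23), (187, 21), (188, 10), (251, -21), (252, -15), (262, 11), (263, 24), (269, -13), (270, 22), (302, 16), (303, 40), (305, -27), (306, -13)]
cols [(282, -13), (290, -28), (291, -33), (293, 46), (294, 22), (344, -24), (345, -39), (346, -13), (347, 39), (348, 28), (349, 11), (356, 34), (357, 13)]
shift [-0.0064 -0.0004  0.1961] turn 0.0 cur yaw 178.0 pos [ 522.6 -394.   237. ] j6 -0.74 t 55.9
```

```bash
python3 - <<'E'
from h import *
for u in (298,310,322,334,344): edges("w32.png",u,185,22,1,12)
i=arm.camera_info("wrist")
for (x,y) in [(492,-395.2+20),(492,-395.2-20)]: print(px(i,(x,y,58)).round(1))
g=cv2.cvtColor(cv2.imread("pics/w32.png"),cv2.COLOR_BGR2GRAY).astype(float)
for r in (195,210,225,240,255):
    c=np.diff(g[r-1:r+2].mean(0)); print(r,[(k+1,int(c[k])) for k in range(270,372) if abs(c[k])>12])
E
```

```text
rows [(172, -39), (173, -38), (177, 13), (178, 24), (185, -23), (187, 21)]
cols []
rows [(172, -36), (173, -35), (177, 12), (178, 25), (185, -21), (187, 22)]
cols []
rows [(172, -35), (173, -32), (178, 26), (185, -23), (187, 21)]
cols []
rows [(172, -39), (173, -37), (177, 12), (178, 25), (185, -23), (187, 21)]
cols []
rows [(172, -36), (173, -34), (178, 27), (185, -21), (186, -15)]
cols []
[340.1 175.9]
[295.1 177.5]
195 [(281, -23), (289, -13), (290, -40), (291, -21), (292, 27), (293, 37), (294, 13), (345, -38), (346, -37), (348, 45), (349, 30), (357, 36), (358, 15)]
210 [(281, -12), (290, -40), (291, -27), (293, 51), (294, 17), (344, -17), (345, -43), (346, -21), (347, 19), (348, 38), (349, 21), (356, 33)]
225 [(282, -17), (290, -16), (291, -39), (292, -12), (293, 37), (294, 29), (344, -30), (345, -36), (346, -12), (347, 41), (348, 31), (356, 31)]
240 [(283, -20), (291, -44), (292, -21), (293, 20), (294, 40), (295, 14), (344, -46), (345, -30), (347, 44), (348, 23), (355, 33)]
255 [(283, -23), (291, -29), (292, -30), (294, 19), (344, -23), (346, 37), (347, 28), (355, 32), (356, 12)]
```

```bash
python3 -m crank '[[[-0.005,-0.002,0.03],0],[[-0.01,-0.002,0.07],0],[[-0.0105,-0.002,0.11],0],[[-0.0105,-0.002,0.145],0],[[-0.0105,-0.002,0.17],0],[[-0.0105,-0.002,0.187],0],[[-0.0105,-0.002,0.196],0],[[-0.0105,-0.002,0.196],0],[[-0.0105,-0.002,0.196],0]]' 1|sed -n '2p;4p'
python3 -m crank '[[[0,0,0],0],[[0,0,0],0],[[0,0,0],0],[[0,0,0],0],[[0,0,0],0],[[0,0,0],0]]' 0.5 100
python3 -m crank '[[[0,0,-0.005],0],[[0,0,-0.015],0],[[0,0,-0.03],0],[[0,0,-0.06],0],[[0,0,-0.09],0],[[0,0,-0.12],0],[[0,0,-0.15],0],[[0,0,-0.18],0],[[0,0,-0.21],0],[[0,0,-0.24],0],[[0,0,-0.24],0],[[0,0,-0.24],0]]'
python3 - <<'E'
from h import *
tilt(); i=snap("wrist","w33.png"); u,v=predheld(i,90,68,0,0,15); edges("w33.png",u,v,130,1); go(478,323.7,285,178.6)
E
```

```text
tcp_pos: [536.6, -396.2, 43.0]
wrist_force: [0.1, -0.0, 1.0]
clock: 57.12
tcp_pos: [537.6, -397.4, 45.7]
ee_rot: [0.017, 1.0, 0.001, 0.009]
wrist_force: [0.0, 2.4, 7.2]
opening: 64.4
finger_force: 109.6
clock: 58.12
tcp_pos: [533.2, -398.6, 284.2]
ee_rot: [0.017, 1.0, 0.0, 0.009]
wrist_force: [-0.6, -0.4, -8.6]
opening: 63.7
finger_force: 113.0
j [-0.768  0.488  0.435  1.505  0.013 -0.733] p [ 533.2 -398.6  284.2] tool z [ 1.750e-02  5.000e-04 -9.998e-01] yaw 177.99 t 58.1
pred rows [[323.8, 220.6], [323.8, 240.8], [323.3, 397.0], [323.3, 411.2]] cols [[241.6, 325.0], [405.5, 325.3]]
rows [(199, -49), (200, -35), (222, 14), (223, 24), (224, 11), (240, -17), (241, -11), (242, 23), (243, 11), (353, -15), (354, -19), (395, 17), (396, 28), (397, 20), (399, -10), (410, 91), (411, 12), (416, -15), (417, -26), (418, -32), (419, -44), (420, -39), (421, -16), (433, -17), (434, -11)]
cols []
shift [ 0.0796  0.7193 -0.0015] turn -0.6 cur yaw 178.0 pos [ 532.5 -397.9  281.6] j6 -0.73 t 58.2
```

```bash
python3 -m crank '[[[0.004,0.035,0],0],[[0.008,0.075,0],0],[[0.013,0.115,0],0],[[0.018,0.155,0],0],[[0.022,0.195,0],0],[[0.027,0.235,0],0],[[0.031,0.275,0],0],[[0.036,0.315,0],0],[[0.04,0.355,0],0],[[0.045,0.395,0],0],[[0.049,0.435,0],-0.6],[[0.053,0.475,0],-0.6]]' |sed -n 2p
python3 -m crank '[[[0.005,0.04,0],0],[[0.01,0.08,0],0],[[0.015,0.12,0],0],[[0.02,0.16,0],0],[[0.024,0.2,0],0],[[0.026,0.235,0],0],[[0.026,0.244,0],0],[[0.026,0.244,0],0],[[0.026,0.244,0],0],[[0.026,0.244,0],0]]' |sed -n 2p
python3 -c "from h import *;tilt();go(480,324,72,178.6)"
```

```text
tcp_pos: [493.9, 80.5, 280.6]
tcp_pos: [475.4, 322.0, 282.2]
j [ 0.458  0.295  0.144  1.409 -0.004  0.483] p [475.4 322.  282.2] tool z [ 0.0115  0.0013 -0.9999] yaw 178.57 t 60.0
shift [-0.0022  0.0018  0.2102] turn -0.0 cur yaw 178.6 pos [475.4 322.  282.2] j6 0.48 t 60.0
```

```bash
python3 -m crank '[[[0,0.001,0.035],0],[[0,0.001,0.07],0],[[0,0.0015,0.105],0],[[0,0.0015,0.14],0],[[0,0.0015,0.17],0],[[0,0.0015,0.19],0],[[0,0.0015,0.203],0],[[0,0.0015,0.21],0],[[0,0.0015,0.21],0],[[0,0.0015,0.21],0],[[0,0.0015,0.21],0]]' |sed -n '2p;4p'
cat >> h.py <<'E'
def cols(file,rs,a,b,th=14):
    g=cv2.cvtColor(cv2.imread("pics/"+file),cv2.COLOR_BGR2GRAY).astype(float)
    for r in rs:
        c=np.diff(g[r-1:r+2].mean(0)); print(r,[(k+1,int(c[k])) for k in range(a,b) if abs(c[k])>th])
E
python3 - <<'E'
from h import *
hover("w34.png",477.5,324,43,32,90,68,0,13)
E
```

```text
tcp_pos: [480.4, 325.4, 75.4]
wrist_force: [0.1, -0.5, -7.4]
j [ 0.459  0.402 -0.223  0.929 -0.003  0.484] p [480.4 325.4  75.4] tool z [ 0.0168  0.0045 -0.9998] yaw 178.55 t 60.9
lip [316.5 184.2] far lip [320.4 317. ] corners [[259.7, 185.7], [373.3, 182.7]]
 cx -3 rim 230.9 250.8 body bottom 210.3 foot bottom 205.8 far rim 405.3 419.4
 cx 0 rim 223.2 243.4 body bottom 203.9 foot bottom 200.3 far rim 400.0 414.2
 cx 3 rim 215.4 235.9 body bottom 197.5 foot bottom 194.7 far rim 394.5 408.9
rows [(167, 24), (168, 11), (182, -34), (183, -15), (184, 31), (185, 26), (199, -56), (200, -67), (201, -10), (222, 13), (223, 26), (240, -17), (241, -12), (242, 25), (243, 12), (353, -16), (354, -19), (395, 17), (396, 29), (397, 21), (399, -10), (409, -17), (410, 12), (432, -25), (433, -48), (434, -25)]
cols []
```

```bash
python3 -m crank '[[[0.001,-0.001,0.003],0],[[0.001,-0.0012,0.006],0],[[0.001,-0.0012,0.009],0],[[0.001,-0.0012,0.012],0],[[0.001,-0.0012,0.012],0],[[0.001,-0.0012,0.012],0]]' |sed -n '2p;4p'
python3 - <<'E'
from h import *
hover("w35.png",477.5,324,43,32,90,68,0,13); cols("w35.png",(192,195,198,201),240,395)
E
```

```text
tcp_pos: [478.1, 324.3, 61.6]
wrist_force: [0.9, -0.0, -7.1]
j [ 0.459  0.413 -0.244  0.9   -0.003  0.483] p [478.1 324.3  61.6] tool z [ 0.0139  0.0031 -0.9999] yaw 178.62 t 61.5
lip [318.9 193.8] far lip [322.5 332.8] corners [[258.5, 195.3], [379.3, 192.3]]
 cx -3 rim 231.3 251.2 body bottom 210.6 foot bottom 206.1 far rim 405.7 419.7
 cx 0 rim 223.6 243.8 body bottom 204.2 foot bottom 200.5 far rim 400.3 414.5
 cx 3 rim 215.8 236.3 body bottom 197.8 foot bottom 194.9 far rim 394.8 409.2
rows [(175, 11), (176, 23), (191, -26), (192, -33), (194, 49), (199, -59), (200, -59), (222, 12), (223, 24), (224, 12), (240, -18), (241, -11), (242, 25), (243, 10), (353, -30), (354, -12), (395, 17), (396, 27), (397, 23), (399, -11), (409, -17), (410, 12), (418, -18), (419, 12), (432, -28), (433, -46), (434, -26)]
cols []
192 [(257, -14), (258, -15), (385, 22), (386, 15)]
195 [(257, -16), (258, -21), (259, -15), (260, -18), (261, -27), (262, -15), (263, 31), (264, 67), (265, 15), (378, -42), (379, -63), (381, 47), (385, 28), (386, 15)]
198 [(258, -19), (259, -16), (260, -18), (261, -28), (262, -23), (263, 23), (264, 65), (378, -48), (379, -65), (381, 52), (385, 34)]
201 [(258, -17), (259, -18), (260, -17), (261, -28), (262, -33), (263, -16), (377, 18), (378, -18), (380, 44), (381, 42), (385, 28)]
```

```bash
python3 -m crank '[[[0.0005,-0.0003,0.003],0],[[0.0005,-0.0003,0.006],0],[[0.0005,-0.0003,0.009],0],[[0.0005,-0.0003,0.011],0],[[0.0005,-0.0003,0.011],0]]' |sed -n '2p;4p'
python3 - <<'E'
from h import *
hover("w36.png",477.5,324,43,32,90,68,0,13)
E
```

```text
tcp_pos: [477.8, 324.1, 50.9]
wrist_force: [-1.4, -0.6, -6.3]
j [ 0.459  0.422 -0.259  0.876 -0.003  0.483] p [477.8 324.1  50.9] tool z [ 0.0143  0.0034 -0.9999] yaw 178.61 t 61.9
lip [319.3 198.7] far lip [323.1 343.6] corners [[255.6, 200.2], [383.0, 197.1]]
 cx -3 rim 231.0 250.9 body bottom 210.4 foot bottom 205.9 far rim 405.2 419.2
 cx 0 rim 223.3 243.5 body bottom 204.0 foot bottom 200.3 far rim 399.8 414.0
 cx 3 rim 215.5 236.0 body bottom 197.6 foot bottom 194.7 far rim 394.4 408.8
rows [(179, 11), (180, 23), (196, -29), (197, -27), (199, -39), (200, -31), (222, 16), (223, 23), (240, -19), (241, -11), (242, 25), (243, 13), (353, -18), (354, -17), (395, 15), (396, 28), (397, 23), (399, -12), (409, -25), (410, -15), (423, 11), (424, 28), (425, 28), (427, -10), (428, -12), (432, -28), (433, -48), (434, -27)]
cols []
```

```bash
python3 -m crank '[[[0,0,0.001],0],[[0,0,0.001],0]]' |sed -n '2p;4p'
python3 -m crank '[[[0,0,0],0],[[0,0,0],0],[[0,0,0],0],[[0,0,0],0]]' 1 |sed -n '2p;4,5p'
python3 -m crank '[[[0,0,-0.02],0],[[0,0,-0.05],0],[[0,0,-0.08],0],[[0,0,-0.12],0],[[0,0,-0.15],0],[[0,0,-0.15],0],[[0,0,-0.15],0]]' |sed -n '2p;4,5p'
python3 - <<'E'
from h import *
tilt(); i=snap("wrist","w37.png"); X=477.5; col("w37.png",320,120,340,[X-45,X-37,X+37,X+45],324)
print([px(i,(X,324+s,63)).round(1).tolist() for s in (-34,34)]); cols("w37.png",(int(px(i,(X,324,63))[1]),),240,400)
go(526.5,268.7,79,178.6)
E
```

```text
tcp_pos: [478.0, 324.1, 50.8]
wrist_force: [-4.0, -0.7, 2.4]
tcp_pos: [478.9, 324.5, 50.5]
wrist_force: [-0.5, -1.1, -0.9]
opening: 85.3
tcp_pos: [477.6, 324.5, 202.8]
wrist_force: [-0.9, 0.5, -0.5]
opening: 85.3
j [ 0.459  0.31  -0.029  1.211 -0.003  0.484] p [477.6 324.5 202.8] tool z [ 0.0201  0.0062 -0.9998] yaw 178.6 t 63.1
edges [(148, 9), (149, 25), (158, -34), (159, -12), (160, -24), (161, -37), (162, -14), (165, 14), (166, 26), (167, 9), (174, -18), (175, -12), (176, 24), (177, 10), (250, -26), (251, -14), (263, 35), (264, 10), (270, -12), (271, -24), (280, 24), (281, 18), (339, -31)]
(432.5, 63) [318.1 165. ] (440.5, 63) [318.4 175.4] (514.5, 63) [320.7 262.8] (522.5, 63) [320.9 271.4] 
[[277.8, 222.0], [361.4, 219.9]]
220 [(242, 15), (277, -23), (278, -50), (279, -15), (287, -40), (288, -30), (290, 30), (291, 42), (348, -40), (349, -40), (351, 15), (352, 44), (353, 29), (361, 46), (362, 32), (364, -22)]
shift [-0.0493 -0.0546  0.1223] turn 0.0 cur yaw 178.6 pos [476.5 323.9 200.7] j6 0.48 t 63.1
```

```bash
python3 -m crank '[[[-0.02,-0.025,0],0],[[-0.04,-0.05,0],0],[[-0.049,-0.054,0.02],0],[[-0.049,-0.054,0.05],0],[[-0.049,-0.054,0.07],0],[[-0.049,-0.054,0.08],0],[[-0.049,-0.054,0.08],0],[[-0.049,-0.054,0.08],0]]' 0.45 50|sed -n '2p;5p'
python3 -c "from h import *;tilt();go(526.6,269.4,79,178.6)"
```

```text
tcp_pos: [523.9, 268.6, 119.6]
opening: 38.3
j [ 0.338  0.384 -0.132  1.042 -0.002  0.362] p [523.9 268.6 119.6] tool z [ 0.0123  0.0027 -0.9999] yaw 178.62 t 63.8
shift [-0.0022  0.0007  0.0406] turn 0.0 cur yaw 178.6 pos [523.9 268.6 119.6] j6 0.36 t 63.8
```

```bash
python3 -m crank '[[[-0.002,0.0007,0.015],0],[[-0.002,0.0007,0.03],0],[[-0.002,0.0007,0.0405],0],[[-0.002,0.0007,0.0405],0],[[-0.002,0.0007,0.0405],0]]' |sed -n '2p;4p'
python3 -m crank '[[[0,0,0],0],[[0,0,0],0],[[0,0,0],0],[[0,0,0],0],[[0,0,0],0],[[0,0,0],0]]' 0 50|sed -n '2p;4,6p'
python3 -m crank '[[[0,0,0],7],[[0,0,0],14],[[0,0,0],21],[[0,0,0],28],[[0,0,0],35],[[0,0,0],42],[[0,0,0],49],[[0,0,0],56],[[0,0,0],63],[[0,0,0],70],[[0,0,0],76],[[0,0,0],80]]'|sed -n '2p;4,6p'
python3 -m crank '[[[0,0,0],3],[[0,0,0],3],[[0,0,0],3],[[0,0,0],3]]'|sed -n '2p;4,6p'
python3 -c "from h import *;tilt();print(arm.observe()['moment'])"
```

```text
tcp_pos: [527.2, 269.7, 80.4]
wrist_force: [-0.1, 0.2, 0.5]
tcp_pos: [528.1, 269.3, 81.4]
wrist_force: [-1.1, -1.5, 5.7]
opening: 10.8
finger_force: 50.3
tcp_pos: [526.7, 267.6, 81.4]
wrist_force: [-4.4, -6.6, 11.2]
opening: 10.7
finger_force: 51.0
tcp_pos: [526.6, 267.7, 81.4]
wrist_force: [-3.5, -7.2, 10.5]
opening: 10.7
finger_force: 53.7
j [ 0.337  0.417 -0.182  0.958 -0.005  1.809] p [526.6 267.7  81.4] tool z [ 1.440e-02 -2.000e-04 -9.999e-01] yaw 95.66 t 66.0
[-1.7737263   0.94141544  0.80003404]
```

```bash
python3 -m crank '[[[0,0,0],-2],[[0,0,0],-2],[[0,0,0],-2]]' >/dev/null
python3 -m crank '[[[0,0,0],0],[[0,0,0],0],[[0,0,0],0],[[0,0,-0.02],0],[[0,0,-0.06],0],[[0,0,-0.1],0],[[0,0,-0.14],0],[[0,0,-0.18],0],[[0,0,-0.21],0],[[0,0,-0.21],0],[[0,0,-0.21],0]]' 0.45|sed -n '2p;4,5p'
python3 - <<'E'
from h import *
tilt(); i=snap("wrist","w40.png"); a=cv2.imread("pics/w40.png")
sc=arm.get_image("scene")[:,:,::-1][250:380,190:360]; sd=arm.get_image("side")[:,:,::-1][180:380,220:420]
r=np.vstack([cv2.resize(sc,(300,229)),cv2.resize(sd,(300,300))]); r=np.vstack([r,np.zeros((600-529,300,3),np.uint8)])
cv2.imwrite("pics/fin.png",np.hstack([np.vstack([cv2.resize(a,(500,375),interpolation=3),np.zeros((225,500,3),np.uint8)]),r]))
print([px(i,(526.6,268.8+s,96)).round(0) for s in (-20,20)])
E
```

```text
tcp_pos: [525.5, 269.5, 292.3]
wrist_force: [-0.7, -0.4, -0.3]
opening: 38.3
j [ 3.390e-01  3.200e-01  2.030e-01  1.434e+00 -1.000e-03  1.776e+00] p [525.5 269.5 292.3] tool z [ 0.0194  0.0056 -0.9998] yaw 97.62 t 67.2
[array([315., 229.]), array([320., 189.])]
```

View pics/fin.png

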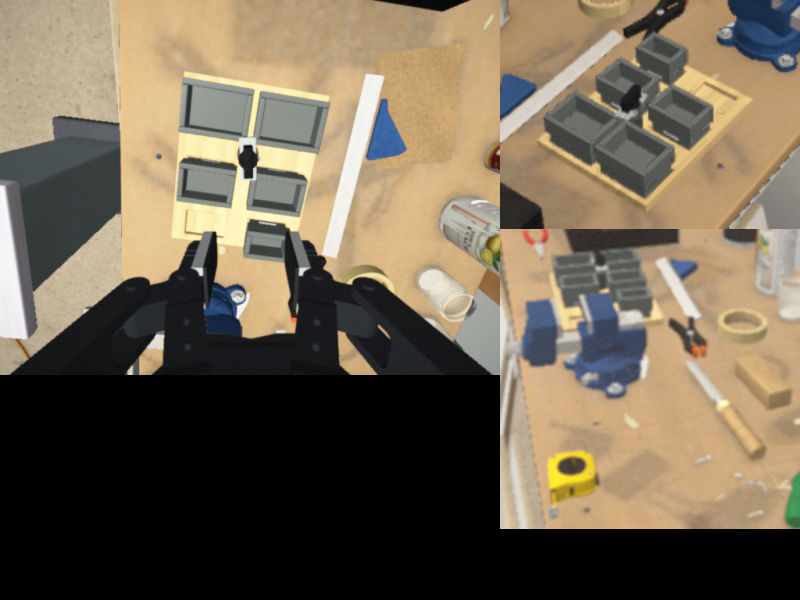

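The final picture shows all five bins flat in their own pockets, with only one small pocket empty. The lock at (248,158) lies across, and the tape measure and wooden block are where they started.

```bash
python3 -c "from cell import arm;print(arm.job_done())"
```

```text
the job is handed in; nothing more can be done
None
```

I handed the job in at about 67 s: the lock was opened, all five bins present (one small bin was absent) were seated upright in their own pockets, the lock was turned back until it pressed against its locked stop, and the tape measure and wooden block were left where they were.

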